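# Relamp the bench inspection light and snap its cover on

### The job

Take the lamp tube from its blue rack and push it down, centred lengthwise, past the sprung orange jaw until it sits in the fork of the lamp base; then place the white cover over it and press until it snaps under the blue side clips. Do not let go: finish still holding the cover and pressing it down firmly, with roughly 10 N, against its springy seal. Leave the steel block, the black specimen and the bottle where they stand.

Things in the scene. Friction and masses are not known exactly. Their poses are not given: they have to be found in the camera images.
- lamp: Lamp base, fixed to the bench: dark plate 206 (x) x 124 (y) x 10 mm; origin at the centre of its underside, z up, x along its length. At x = +-89.5 mm two low grey end cheeks, up to 48 mm high, their tops sloping outward, locate the cover's ends with about 4 mm play each.
- fork_seat (a point): Point of the lamp base, 50 mm above its underside, where the tube's centre is when seated, axis along the base's x. Two grey fork saddles at x = +-53 mm, 42 mm high, carry it; each has a fixed tine at y = 9 mm up to z = 58, then flaring out to z = 66, and a low one at y = -9 up to z = 49. For |x| < 30 mm all is free for fingers above z = 24.
- jaw (a joint): Orange sprung jaw, hinged low along the base's x, with two round noses (radius 5 mm) at x = +-39, y = -9, z = 60 mm of the base, which overhang the seated tube. 0 = closed; grows, in rad, as it is pushed aside (about 0.1 as the tube passes). Pushing the tube straight down past it takes about 5 N; then it springs back.
- clip_left (a joint): Blue sprung clip along the base's +y side, with round heads (radius 5 mm) at x = +-47 to +-68, y = 49, z = 29 mm of the base. 0 = rest; grows, in rad, as the cover's bead pushes it outward (about 0.15); back to 0 once the cover has snapped in.
- clip_right (a joint): The same on the -y side of the base (y = -49 mm).
- seal (a joint): Black springy seal strips, 70 mm long, at y = +-42 mm of the base, their tops 16 mm above its underside when free. Value: how far they are pressed down, in m (0 to 0.006), 2.5 N per mm. The snapped cover's weight alone presses them about 0.0006.
- cover: White channel-shaped cover, 170 (x) x 94 (y) x 64 mm (92 with the rib), open below and at the ends, about 0.15 kg, standing upright on the bench; origin at the centre of its underside. Both long walls end below in a round bead (radius 5 mm, y = +-42, z = 5). It goes on with its x along the base's x, either way round, centred over the base.
- cover_rib (a point): Centre of the orange finger rib on the cover, 86 mm above its underside. The rib is 80 (x) x 12 (y) x 28 mm, from z = 64 to 92. Going on, beads meet clips with the cover's origin 31 mm above the base's; it snaps through (10 to 15 N, then the force drops) and meets the seal at 16 mm; pressed on, it sinks to 14 to 11 mm.
- tube: Yellow lamp tube with aluminium ends, diameter 16 mm, 150 mm long along its x, origin at its centre, 0.06 kg. Lies in the blue rack, along the rack's x, its axis 36 mm above the bench.
- rack: Blue rack fixed to the bench, 130 (x) x 50 (y) mm, 8 mm base, two notched posts at x = +-50 mm up to 36 mm high; the middle is free for fingers.
- test_block: Bystander: steel hardness test block, disc 64 mm diameter, 14 mm high.
- specimen: Bystander: black mounted specimen, 32 mm diameter, 22 mm high.
- bottle: Bystander: blue bottle, 52 mm diameter, 120 mm high.
Things that resemble listed ones, but are neither listed nor needed, are in the scene too. There is more than one size of the tube; the one meant has the size given above.

How it is judged (in metres and radians):
On the way, in this order (a step that is already met when the one before it is completed fails the run):
1. the tube sits in the fork with the jaw closed over it (z of tube in the frame of lamp between 0.046 and 0.0525 m and y of tube in the frame of lamp between -0.004 and 0.004 m and x of tube in the frame of lamp between -0.015 and 0.015 m and angle between the x axis of tube and the x axis of lamp, either way round below 0.06 rad and value of joint jaw below 0.05 rad), for 0.2 s.
2. the cover has snapped in, both side clips sprung back over its beads (all of step 1 and z of cover in the frame of lamp between 0.006 and 0.0175 m and y of cover in the frame of lamp between -0.006 and 0.006 m and x of cover in the frame of lamp between -0.01 and 0.01 m and angle between cover's own z axis and vertical below 0.06 rad and value of joint each of clip_left, clip_right below 0.04 rad), for 0.2 s.
At the end, for the whole second after the job is handed in: Tube in the fork (within 4 mm in height and sideways, 15 mm lengthwise, jaw closed within 0.05 rad); cover snapped under both clips (each within 0.04 rad of rest, cover level within 0.06 rad); robot still on the cover, seal pressed down more than 2 mm (5 N) (all of step 2 and value of joint seal above 0.002 m and contact force between the fingers and cover above 2 N); the arm keeps its last pose, push and grip.
It fails at once if a bystander (steel block, specimen or bottle) is shifted more than 20 mm or knocked over (distance of any of test_block, specimen, bottle from where it was at the start of the episode above 0.02 m or angle between any of test_block, specimen, bottle's own z axis and vertical above 0.5 rad).
It also fails if it takes over 61 s, if anything falls off the work surface, if the arm or the gripper's body presses on something with over 40 N, if the wrist force passes 120 N, or if a joint passes its speed limit or range.

### The arm

A 6-joint arm with a two-finger parallel gripper is mounted at the origin on the work surface. World frame = base frame: x ahead of the robot, y to its left, z up, the work surface at z = 0. Lengths are in m, angles in degrees, forces in N, time in s.
With the tool pointing down it reaches from about 0.3 to 0.75 m from the base axis. Payload 8.5 kg.
Tool frame: the origin (TCP) lies midway between the tips of the shut fingers; the grasp point (between the pads) lies env.tcp_to_grasp behind it (env.tcp_to_grasp is the distance from the TCP to the grasp point, in m); z points along the fingers, y is the direction in which the jaws open and shut (so a half turn about z gives the same grasp; the last joint's range is limited). The gripper opens to 85 mm and grips with 20 to 120 N. Pads are 22 mm wide; open, the fingers measure 114 mm over their backs; the gripper's body (76 mm by 85 mm) begins 54 mm behind the grasp point. The pads swing forward as they close: fully open they stand 13 mm farther back than shut.
Start: joints at [54.013, 21.807, 74.336, -0, 83.858, -12.336], TCP at [0.221, 0.504, 0.231] pointing down, gripper open.
Joint ranges: [-178.18, 178.18], [-50.72, 133.34], [12.68, 142.11], [-81.47, 261.47], [9.98, 163.14], [-165.26, 165.26]. Speed limits (degrees/s): [136.94, 136.94, 180, 180, 180, 180].

### API

Orientations are given as a 3x3 rotation matrix whose columns are the frame's x, y, z axes.
In Python, from rig import readout, imaging, job, env gives the robot as it stands.
- The arm moves only by the tool move_arm, never from a script. Its argument "motion" is a list of rows, each a list of 3 entries, a list of its own where there are three numbers: the shift along the tool's x, y, z normalised to -1 to 1, where 1 is 0.02 m, then the turn, a rotation vector about the tool's x, y, z normalised to -1 to 1, where 1 is 120 degrees, then the gripper command: -1 is shut, 1 is fully open, values between are in proportion. In form: [[[tx, ty, tz], [rx, ry, rz], claw], ...]. A call has 1 to 12 rows; each row shifts and turns the pose as measured when the row begins, along the tool's axes as they then stand; what a row does not reach is not made up. A row lasts 1/12 s, in which the tool goes at most 41.7 mm and 7.16 degrees, less where a joint would pass 70% of its speed; a pose out of reach is approached as far as the arm can. A call with a number of a shift or a turn outside -1 to 1 is refused whole. A call with a gripper value outside its range is refused whole. The fingers move at their own pace and stop on an object; "squeeze" is the grip in N (left out, the last holds). Time passes only in rows, so rows that do not move let the fingers close. It gives the time, the measured TCP pose, the force and the opening at its end, in the units of the state.
- readout.observe(): the state, without advancing time (a new reading comes with each control period).
- imaging.get_image(name): name is "side" or "top"; returns a dict with "img" (400x640x3 uint8, blue, green, red), "fov_y" (degrees; the focal length in pixels is half the picture's height over the tangent of half this angle, whatever the lens; pixels are square), "cx", "cy" (the principal point, pixels), "eye" and "orientation" of the camera in the world. Camera axes: x right, y up, looking along -z (the intrinsics and any distortion apply to the point x, -y, -z); pixel columns grow to the right and rows downward; lengths in m; the calibration is good to about 2 mm. A picture is of the moment at which its call begins. There is no depth.
- job.close_job(): hands the job in, once; it reports no verdict.
The state is a dict: "time_s": time; "q": joint angles; "qvel": joint speeds; "joint_efforts": joint torques, N m; "position": TCP position; "tool_rot": TCP orientation; "ft_force": force on the tool from outside, world axes, zero at the start; "wrist_torque": the same for the moment, N m; "grip_width": finger opening in m.
Only numpy, scipy, OpenCV 4.12 (cv2) and the standard library are available. Lean on these libraries where they do the work, as an engineer would, in place of code of your own. Each camera call takes 0.05 s, during which the arm holds its last target.

## Working session

There is one attempt and no reset: what is moved stays moved. The work goes in short steps, Python scripts to look and compute and a tool call to move; the robot and the scene stay as the last step left them, time stands still between calls to the robot, and variables do not carry over. Pictures are saved under pics/ and viewed, and the job is handed in when it is done.

Besides the shell and the picture viewer there is one more tool, called after ">>>" by a JSON object that holds its "method" and its "body", one argument or row to a line. move_arm: Moves the arm, as the interface text tells. Its arguments: {"type":"object","properties":{"motion":{"type":"array","items":{"type":"array"}},"squeeze":{"type":"number"}},"required":["motion"]}

```bash
ls; mkdir -p pics
python3 - <<'E'
from rig import readout, imaging, job, env
import cv2
print(readout.observe()); print(env.tcp_to_grasp)
for n in("side","top"):
    d=imaging.get_image(n); cv2.imwrite(f"pics/{n}0.png",d["img"]); print(n,{k:v for k,v in d.items() if k!="img"})
E
```

```text
pics
{'time_s': 0.0, 'q': array([ 5.40121237e+01,  2.18406606e+01,  7.43860372e+01,  6.96906115e-05,
        8.38570358e+01, -1.23358096e+01]), 'qvel': array([ 0.03028255,  0.01414529,  0.05652697, -0.07779599,  0.01543123,
        0.01023591]), 'joint_efforts': array([ 4.68146809e-04, -4.48471212e+01, -2.31277925e+01, -1.46359844e-04,
        4.80396469e-03,  1.17070419e-05]), 'position': array([0.22047322, 0.50355214, 0.23070731]), 'tool_rot': array([[-9.15998352e-01,  4.01181105e-01, -8.59734017e-04],
       [ 4.01181904e-01,  9.15997644e-01, -1.18179100e-03],
       [ 3.13402115e-04, -1.42742834e-03, -9.99998932e-01]]), 'ft_force': array([-0.38981157,  0.84972163,  0.77059576]), 'wrist_torque': array([-0.0270692 ,  0.00660911, -0.00230723]), 'grip_width': 0.0855639716710164}
0.0187
side {'fov_y': 48.184688844947914, 'cx': 318.8418588528765, 'cy': 199.5314299218103, 'eye': array([-0.03758671, -0.53785576,  0.89660735]), 'orientation': array([[ 0.73864752,  0.45259454, -0.49955784],
       [-0.67390501,  0.51324871, -0.53143937],
       [ 0.01587086,  0.7292009 ,  0.68411561]])}
top {'fov_y': 42.476408181875854, 'cx': 324.69281493502746, 'cy': 194.30340947757415, 'eye': array([0.3506295 , 0.11346439, 1.45889385]), 'orientation': array([[-0.01965851,  0.99079599, -0.13392855],
       [-0.99980584, -0.01930022,  0.00397312],
       [ 0.0013517 ,  0.13398065,  0.99098303]])}
```

View pics/side0.png

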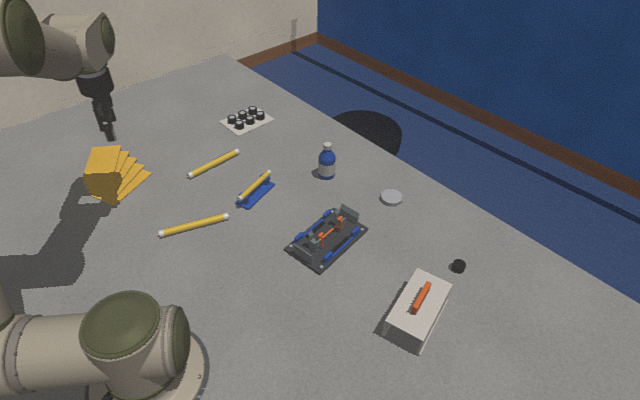

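View pics/top0.png

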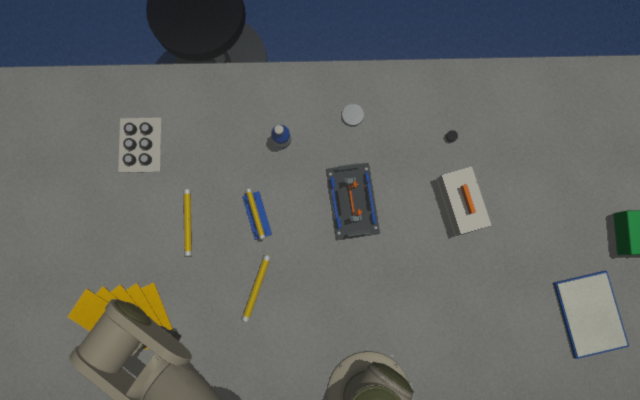

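The top view shows the tube in its rack at about (256,214), the lamp base at (354,201) and the cover at (466,201). The bystanders are the bottle (281,135), block (353,115) and specimen (451,136). I'll enlarge these next.

Run:
```python
import cv2
t=cv2.imread("pics/top0.png"); s=cv2.imread("pics/side0.png")
def c(im,x,y,w,h,k,n): cv2.imwrite(n,cv2.resize(im[y:y+h,x:x+w],None,fx=k,fy=k,interpolation=cv2.INTER_CUBIC))
c(t,310,150,90,100,6,"pics/t_lamp.png"); c(t,425,155,80,90,6,"pics/t_cov.png"); c(t,235,175,50,75,8,"pics/t_tube.png")
c(s,275,195,100,85,7,"pics/s_lamp.png"); c(s,375,260,90,95,6,"pics/s_cov.png"); c(s,225,160,60,55,10,"pics/s_tube.png")
```

```text
(no output)
```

View pics/t_lamp.png

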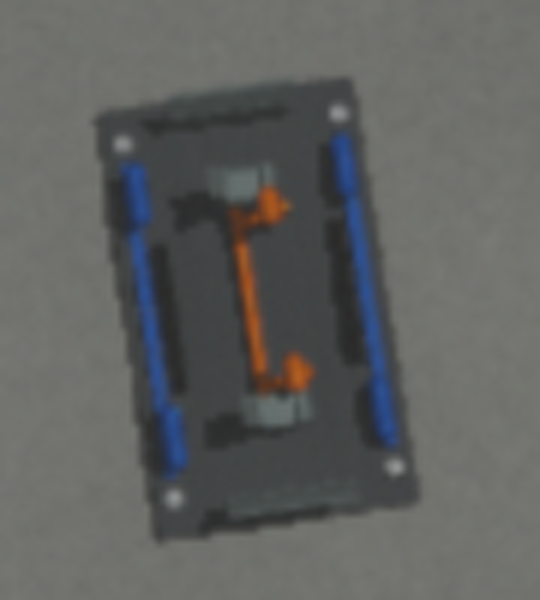

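View pics/t_cov.png

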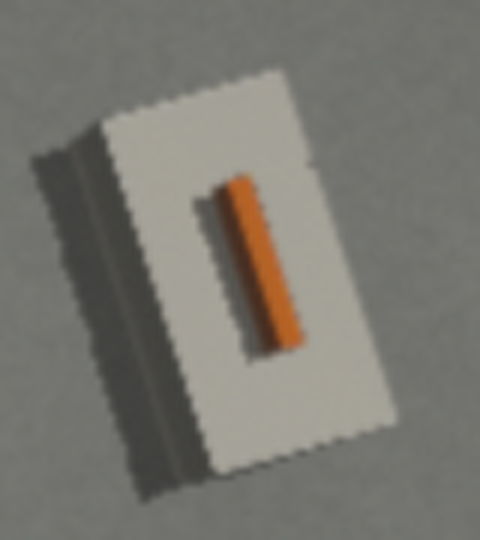

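View pics/t_tube.png

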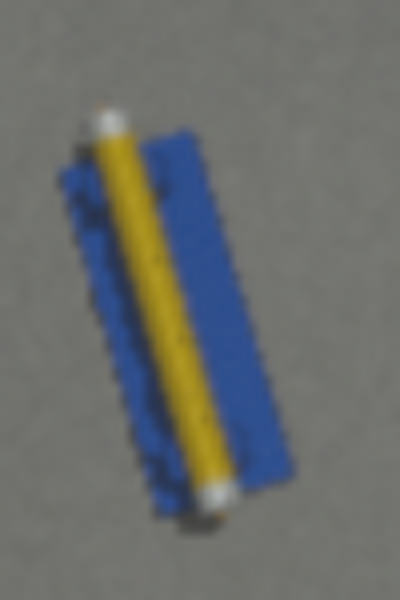

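View pics/s_lamp.png

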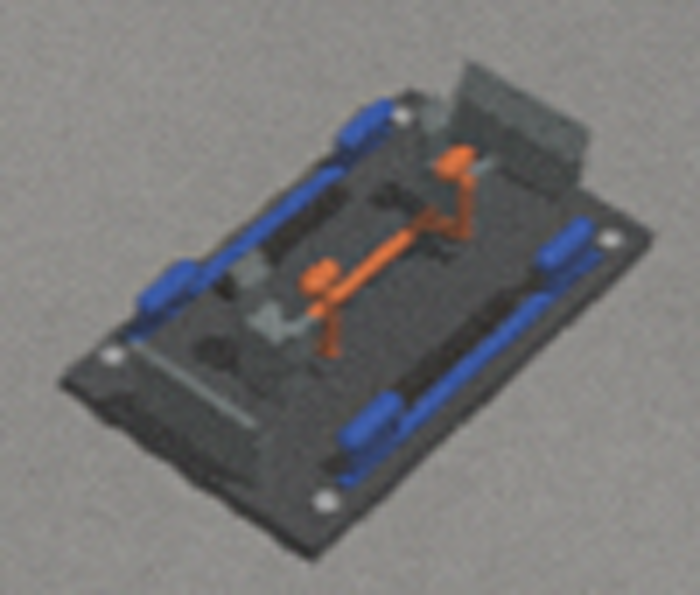

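View pics/s_cov.png

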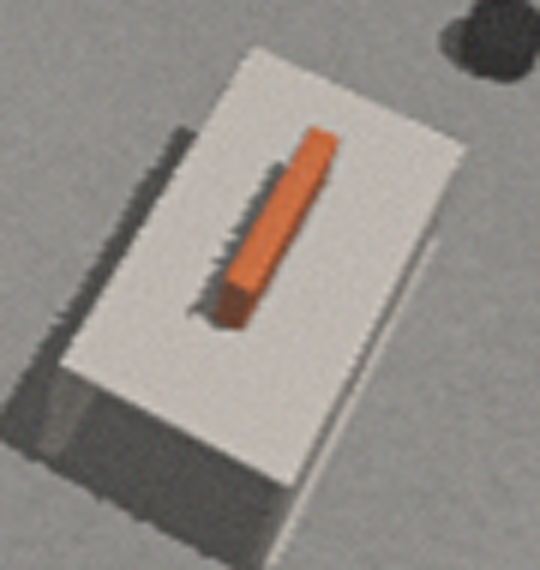

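View pics/s_tube.png

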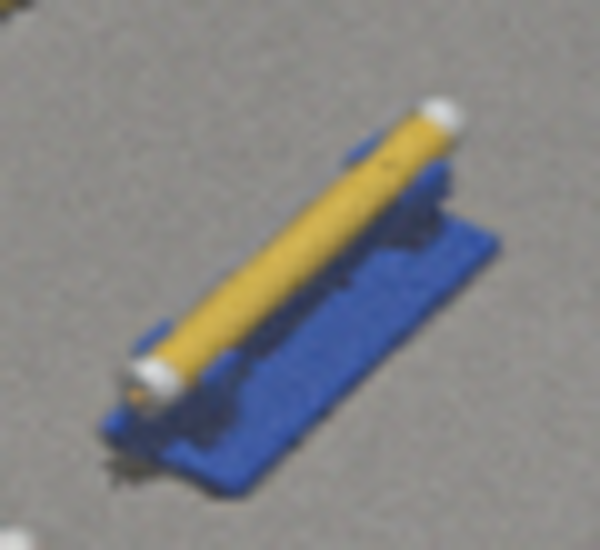

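```bash
cat > geo.py <<'E'
import numpy as np
from scipy.optimize import least_squares
CAM={'side':dict(f=200/np.tan(np.radians(48.184688844947914/2)),c=(318.8418588528765,199.5314299218103),eye=np.array([-0.03758671,-0.53785576,0.89660735]),R=np.array([[0.73864752,0.45259454,-0.49955784],[-0.67390501,0.51324871,-0.53143937],[0.01587086,0.7292009,0.68411561]])),
'top':dict(f=200/np.tan(np.radians(42.476408181875854/2)),c=(324.69281493502746,194.30340947757415),eye=np.array([0.3506295,0.11346439,1.45889385]),R=np.array([[-0.01965851,0.99079599,-0.13392855],[-0.99980584,-0.01930022,0.00397312],[0.0013517,0.13398065,0.99098303]]))}
def proj(cam,P):
    C=CAM[cam]; p=(np.atleast_2d(P)-C['eye'])@C['R']
    return np.c_[C['c'][0]+C['f']*p[:,0]/-p[:,2], C['c'][1]-C['f']*p[:,1]/-p[:,2]]
def px(crop,k,ox,oy): return (np.array(crop,float)+.5)/k-.5+np.array([ox,oy])
def xf(v,L):
    c,s=np.cos(v[2]),np.sin(v[2]); L=np.atleast_2d(L)
    return np.c_[v[0]+c*L[:,0]-s*L[:,1], v[1]+s*L[:,0]+c*L[:,1], L[:,2]]
def fit(obs,v0):  # obs: list of (cam, local pts, px)
    f=lambda v: np.concatenate([(proj(c,xf(v,L))-p).ravel() for c,L,p in obs])
    return least_squares(f,v0,loss='soft_l1')
def box(hx,hy,z): return np.array([[hx,hy,z],[hx,-hy,z],[-hx,-hy,z],[-hx,hy,z]])
E
python3 - <<'E'
from geo import *
def rep(n,obs,v0):
    for o in (obs,[x for x in obs if x[0]=='top'],[x for x in obs if x[0]=='side']):
        r=fit(o,v0); print(n,np.round(r.x[:2]*1000,1),round(np.degrees(r.x[2]),2),np.round(r.fun,1))
rep('lamp',[('top',box(.103,.062,.01),px([(97,115),(352,78),(420,500),(155,543)],6,310,150)),
 ('side',box(.103,.062,.01),px([(410,92),(655,235),(312,560),(62,383)],7,275,195))],[.35,.05,.15])
rib=box(.04,.006,.092);rib2=rib
rep('cov',[('top',box(.085,.047,.064),px([(103,120),(283,70),(398,422),(215,473)],6,425,155)),
 ('top',rib,px([(228,180),(250,175),(303,343),(280,350)],6,425,155)),
 ('side',box(.085,.047,.064),px([(258,45),(465,148),(293,487),(62,362)],6,375,260)),
 ('side',rib,px([(312,127),(338,138),(250,292),(225,280)],6,375,260))],[.35,-.15,.25])
T=np.array([[.075,0,.036],[-.075,0,.036]])
rep('tube',[('top',T,px([(111,110),(219,507)],8,235,175)),('side',T,px([(443,112),(143,390)],10,225,160))],[.35,.25,.25])
E
```

```text
lamp [525.6  28.1] 7.2 [ 0.2  0.   0.6  0.   0.7  0.9  1.2  0.2 -0.2 -1.1  0.1 -0.6  0.1 -1.1
 -0.6 -1.2]
lamp [526.4  29.9] 7.05 [-0.3 -0.3  0.  -0.2 -0.1  0.7  0.4 -0.1]
lamp [523.6  25.3] 7.31 [-0.1 -0.3  0.3  0.3  0.3 -0.  -0.5 -0.1]
cov [ 516.6 -278.8] 14.71 [-1.2  0.3  1.3 -0.6  1.6  0.  -0.9  1.  -0.1  0.3  0.5 -0.1  0.9  0.4
  0.5  0.4 -1.9 -0.9  1.7  0.   0.6  0.6 -2.  -0.9 -0.1 -1.   0.6 -0.4
  0.5 -0.  -0.6 -0.7]
cov [ 517.3 -277.8] 14.45 [-1.5 -0.1  1.1 -0.7  1.1 -0.1 -1.5  0.7 -0.4  0.   0.2 -0.3  0.4  0.2
 -0.   0.2]
cov [ 515.8 -279.4] 14.88 [-2.1 -0.6  1.6  0.3  0.8  1.  -2.  -0.4 -0.2 -0.6  0.6 -0.   0.5  0.4
 -0.6 -0.3]
tube [494.6 302.4] 15.97 [-0.9 -0.9  0.5  0.9  1.1 -0.3 -0.7  0.5]
tube [494.6 301.8] 14.83 [-0.2 -1.1  0.2  1. ]
tube [494.6 303.5] 17.7 [ 0.2 -0.8 -0.2  0.6]
```

```bash
cat > plan.py <<'E'
import numpy as np
from rig import readout
def plan(x,y,z,yaw):
    s=readout.observe(); R=s['tool_rot']; p=s['position']
    c=np.radians(yaw); Rt=np.array([[np.cos(c),np.sin(c),0],[np.sin(c),-np.cos(c),0],[0,0,-1]])
    from scipy.spatial.transform import Rotation as Ro
    rv=np.degrees(Ro.from_matrix(R.T@Rt).as_rotvec())
    d=np.array([x,y,z])-p
    print('t',round(s['time_s'],2),'pos',np.round(p,4),'yaw',round(np.degrees(np.arctan2(R[1,0],R[0,0])),2),'w',round(s['grip_width'],4),'F',np.round(s['ft_force'],1))
    print('rot/120',np.round(rv/120,4),'shift units now',np.round(R.T@d/.02,3),'after rot',np.round(Rt.T@d/.02,3))
E
python3 - <<'E'
from geo import *
from plan import plan
for cams in (['top'],['side'],['top','side']):
    obs=[o for o in [('top',box(.065,.025,.008),px([(60,172),(190,128),(295,475),(160,515)],8,235,175)),
    ] if o[0] in cams]
    if obs: r=fit(obs,[.5,.3,.25]); print(r.x[:2],np.degrees(r.x[2]),np.round(r.fun,1))
plan(.4946,.3024,.12,-164.5)
E
```

```text
[0.49211193 0.30154033] 16.340200673721487 [-0.4 -0.4  0.2 -0.1  0.2  0.1  0.   0.4]
[0.49211193 0.30154033] 16.340200673721487 [-0.4 -0.4  0.2 -0.1  0.2  0.1  0.   0.4]
t 0.1 pos [0.2205 0.5036 0.2308] yaw 156.35 w 0.0859 F [ 0.1 -0.1  0.5]
rot/120 [-5.000e-04 -3.000e-04 -3.263e-01] shift units now [-16.591  -3.71    5.54 ] after rot [-10.518 -13.356   5.54 ]
```

>>> {"method": "move_arm", "body": {
  "motion": [
    [[0, 0, 0], [0, 0, -0.054], 1],
    [[0, 0, 0], [0, 0, -0.054], 1],
    [[0, 0, 0], [0, 0, -0.054], 1],
    [[0, 0, 0], [0, 0, -0.054], 1],
    [[0, 0, 0], [0, 0, -0.054], 1],
    [[0, 0, 0], [0, 0, -0.054], 1]
  ],
  "squeeze": 50
}}

```text
time_s: 0.6
position: [0.2199, 0.5027, 0.2284]
tool_rot: [[-0.957, -0.289, -0.004], [-0.289, 0.957, -0.006], [0.006, -0.004, -1.0]]
ft_force: [0.5, 0.2, -0.1]
grip_width: 0.0855
```

```bash
python3 -c "
from plan import plan
plan(.494,.3022,.12,-163.8)"
```

```text
t 0.6 pos [0.2199 0.5027 0.2284] yaw -163.19 w 0.0855 F [ 0.5  0.2 -0.1]
rot/120 [-0.002  -0.0026  0.0051] shift units now [-10.252 -13.539   5.42 ] after rot [-10.366 -13.452   5.42 ]
```

>>> {"method": "move_arm", "body": {
  "motion": [
    [[-0.75, -0.98, 0.25], [0, 0, 0], 1],
    [[-0.75, -0.98, 0.25], [0, 0, 0], 1],
    [[-0.75, -0.98, 0.25], [0, 0, 0], 1],
    [[-0.75, -0.98, 0.25], [0, 0, 0], 1],
    [[-0.75, -0.98, 0.25], [0, 0, 0], 1],
    [[-0.75, -0.98, 0.25], [0, 0, 0], 1],
    [[-0.75, -0.98, 0.25], [0, 0, 0], 1],
    [[-0.75, -0.98, 0.25], [0, 0, 0], 1],
    [[-0.75, -0.98, 0.25], [0, 0, 0], 1],
    [[-0.75, -0.98, 0.25], [0, 0, 0], 1],
    [[-0.75, -0.98, 0.25], [0, 0, 0], 1],
    [[-0.75, -0.98, 0.25], [0, 0, 0], 1]
  ]
}}

```text
time_s: 1.6
position: [0.4668, 0.3251, 0.1624]
tool_rot: [[-0.953, -0.304, -0.011], [-0.304, 0.953, -0.008], [0.013, -0.005, -1.0]]
ft_force: [-0.0, 0.3, 0.3]
grip_width: 0.0852
```

```bash
python3 -c "
from plan import plan
plan(.494,.3022,.12,-163.8)"
```

```text
t 1.6 pos [0.4668 0.3251 0.1624] yaw -162.28 w 0.0852 F [-0.   0.3  0.3]
rot/120 [-0.0023 -0.006   0.0126] shift units now [-0.975 -1.493  2.115] after rot [-0.988 -1.477  2.12 ]
```

>>> {"method": "move_arm", "body": {
  "motion": [
    [[-0.5, -0.75, 0.7], [-0.002, -0.006, 0.012], 1],
    [[-0.45, -0.7, 0.7], [0, 0, 0], 1],
    [[-0.1, -0.1, 0.5], [0, 0, 0], 1],
    [[0, 0, 0.2], [0, 0, 0], 1]
  ]
}}

```text
time_s: 1.93
position: [0.5005, 0.2968, 0.1169]
tool_rot: [[-0.962, -0.274, -0.0], [-0.274, 0.962, -0.001], [0.0, -0.001, -1.0]]
ft_force: [-0.1, 0.3, -0.1]
grip_width: 0.0853
```

Run:
```python
from plan import plan
plan(.494,.3022,.12,-163.8)
from rig import imaging
import cv2
for n,(x,y,w,h) in {"side":(200,90,140,130),"top":(205,140,130,120)}.items():
    im=imaging.get_image(n)["img"]; cv2.imwrite(f"pics/{n}1.png",cv2.resize(im[y:y+h,x:x+w],None,fx=4,fy=4,interpolation=cv2.INTER_CUBIC))
```

```text
t 1.93 pos [0.5005 0.2968 0.1169] yaw -164.1 w 0.0853 F [-0.1  0.3 -0.1]
rot/120 [-0.0005 -0.0002 -0.0025] shift units now [ 0.238  0.347 -0.153] after rot [ 0.236  0.349 -0.153]
```

View pics/side1.png

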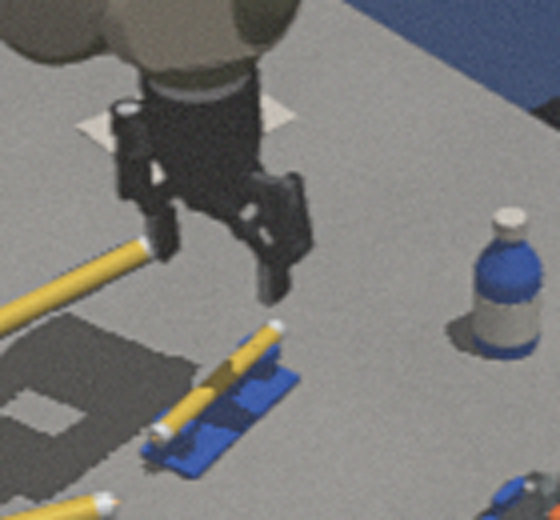

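View pics/top1.png

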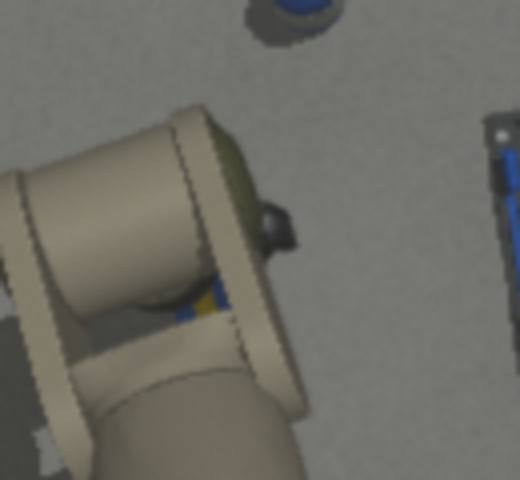

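Run:
```python
from geo import *
from rig import readout
s=readout.observe();p=s['position'];R=s['tool_rot'];print(p,s['time_s'])
for w in (-.05,0,.05): print(w,(proj('side',p-R[:,2]*.013+R[:,1]*w)-[200,90]+.5)*4-.5)
# ray offset: move in mm
J=[(proj('side',p+np.eye(3)[i]*.01)-proj('side',p)) for i in range(3)];print(J)
```

```text
[0.49989119 0.29760604 0.11778673] 2.0333
-0.05 [[277.6165645  299.72568698]]
0 [[219.04515226 275.20953822]]
0.05 [[162.2192597  251.42400903]]
[array([[ 2.89832205, -1.46960699]]), array([[-2.13788674, -1.67661843]]), array([[-0.2965777 , -2.84010167]])]
```

Run:
```python
from plan import plan
plan(.494,.3027,.06,-163.8)
```

```text
t 2.03 pos [0.4999 0.2976 0.1178] yaw -164.02 w 0.0855 F [-0.6  0.3  0.2]
rot/120 [-0.0005 -0.     -0.0018] shift units now [0.213 0.329 2.889] after rot [0.212 0.327 2.889]
```

>>> {"method": "move_arm", "body": {
  "motion": [
    [[0.11, 0.17, 0.5], [0, 0, -0.002], 1],
    [[0.1, 0.16, 0.6], [0, 0, 0], 1],
    [[0, 0, 0.6], [0, 0, 0], 1],
    [[0, 0, 0.5], [0, 0, 0], 1],
    [[0, 0, 0.3], [0, 0, 0], 1],
    [[0, 0, 0.1], [0, 0, 0], 1],
    [[0, 0, 0], [0, 0, 0], 1]
  ]
}}

```text
time_s: 2.62
position: [0.4915, 0.3086, 0.0686]
tool_rot: [[-0.958, -0.287, 0.007], [-0.287, 0.958, 0.002], [-0.007, 0.0, -1.0]]
ft_force: [1.6, 0.2, 0.6]
grip_width: 0.0854
```

Run:
```python
from plan import plan
plan(.494,.3027,.019,-163.8)
from rig import imaging
import cv2
for n,(x,y,w,h) in {"side":(200,110,110,110)}.items():
    im=imaging.get_image(n)["img"]; cv2.imwrite(f"pics/{n}2.png",cv2.resize(im[y:y+h,x:x+w],None,fx=5,fy=5,interpolation=cv2.INTER_CUBIC))
```

```text
t 2.62 pos [0.4915 0.3086 0.0686] yaw -163.34 w 0.0854 F [1.6 0.2 0.6]
rot/120 [0.0002 0.0034 0.0038] shift units now [-0.016 -0.32   2.48 ] after rot [-0.036 -0.319  2.48 ]
```

View pics/side2.png

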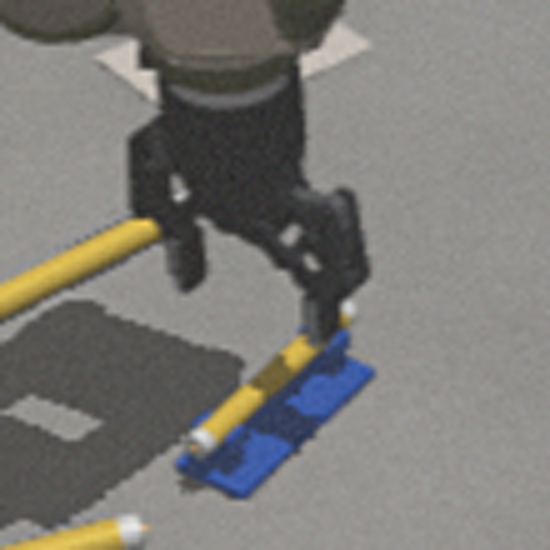

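>>> {"method": "move_arm", "body": {
  "motion": [
    [[0, -0.2, 0.4], [0, 0.003, 0.004], 1],
    [[0, -0.08, 0.5], [0, 0, 0], 1],
    [[0, 0, 0.4], [0, 0, 0], 1],
    [[0, 0, 0.2], [0, 0, 0], 1],
    [[0, 0, 0], [0, 0, 0], 1]
  ]
}}

```text
time_s: 3.08
position: [0.4944, 0.3027, 0.0372]
tool_rot: [[-0.961, -0.277, 0.003], [-0.277, 0.961, 0.001], [-0.003, 0.001, -1.0]]
ft_force: [0.1, -0.0, -0.4]
grip_width: 0.0855
```

Run:
```python
from plan import plan
plan(.494,.3027,.019,-163.8)
```

```text
t 3.08 pos [0.4944 0.3027 0.0372] yaw -163.91 w 0.0855 F [ 0.1 -0.  -0.4]
rot/120 [ 0.0003  0.0015 -0.001 ] shift units now [0.021 0.006 0.908] after rot [0.018 0.006 0.908]
```

Good. I'll go down and close slowly, checking the view partway.

>>> {"method": "move_arm", "body": {
  "motion": [
    [[0, 0, 0.35], [0, 0.001, 0], 0.6],
    [[0, 0, 0.4], [0, 0, 0], 0.3],
    [[0, 0, 0.15], [0, 0, 0], 0],
    [[0, 0, 0], [0, 0, 0], -0.1],
    [[0, 0, 0], [0, 0, 0], -0.1],
    [[0, 0, 0], [0, 0, 0], -0.1]
  ]
}}

```text
time_s: 3.58
position: [0.4944, 0.3027, 0.0166]
tool_rot: [[-0.961, -0.277, -0.0], [-0.277, 0.961, 0.0], [0.0, 0.001, -1.0]]
ft_force: [0.5, 0.1, -0.1]
grip_width: 0.0385
```

Run:
```python
from plan import plan
plan(.494,.3027,.018,-163.8)
from rig import imaging
import cv2
for n,(x,y,w,h) in {"side":(210,130,80,80)}.items():
    im=imaging.get_image(n)["img"]; cv2.imwrite(f"pics/{n}3.png",cv2.resize(im[y:y+h,x:x+w],None,fx=7,fy=7,interpolation=cv2.INTER_CUBIC))
```

```text
t 3.58 pos [0.4944 0.3027 0.0166] yaw -163.92 w 0.0385 F [ 0.5  0.1 -0.1]
rot/120 [ 0.0003 -0.0001 -0.001 ] shift units now [ 0.017  0.007 -0.071] after rot [ 0.016  0.007 -0.071]
```

View pics/side3.png

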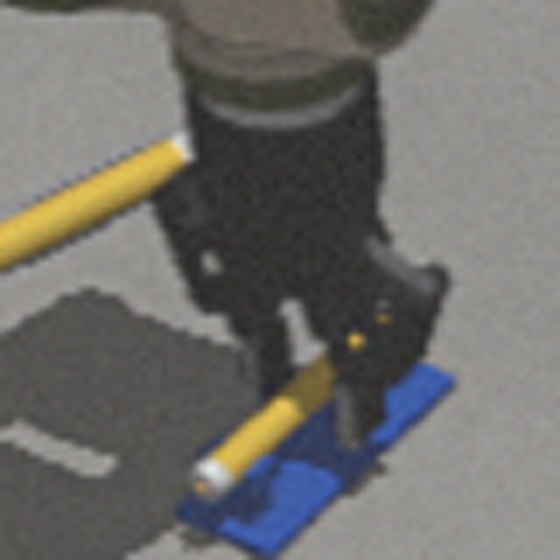

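>>> {"method": "move_arm", "body": {
  "motion": [
    [[0, 0, 0], [0, 0, 0], -0.4],
    [[0, 0, 0], [0, 0, 0], -0.6],
    [[0, 0, 0], [0, 0, 0], -0.8],
    [[0, 0, 0], [0, 0, 0], -1],
    [[0, 0, 0], [0, 0, 0], -1],
    [[0, 0, 0], [0, 0, 0], -1]
  ]
}}

```text
time_s: 4.13
position: [0.4948, 0.3029, 0.0178]
tool_rot: [[-0.961, -0.277, 0.002], [-0.277, 0.961, 0.001], [-0.002, 0.001, -1.0]]
ft_force: [0.2, -0.1, -1.3]
grip_width: 0.0139
```

Run:
```python
from plan import plan
plan(.494,.3027,.12,-163.8)
```

```text
t 4.13 pos [0.4948 0.3029 0.0178] yaw -163.91 w 0.0139 F [ 0.2 -0.1 -1.3]
rot/120 [ 0.0003  0.001  -0.0009] shift units now [ 3.100e-02  4.000e-03 -5.111e+00] after rot [ 0.041  0.    -5.111]
```

>>> {"method": "move_arm", "body": {
  "motion": [
    [[0, 0, 0], [0, 0, 0], -1],
    [[0, 0, -0.2], [0, 0, 0], -1],
    [[0, 0, -0.5], [0, 0, 0], -1],
    [[0, 0, -0.7], [0, 0, 0], -1],
    [[0, 0, -0.8], [0, 0, 0], -1],
    [[0, 0, -0.8], [0, 0, 0], -1],
    [[0, 0, -0.8], [0, 0, 0], -1],
    [[0, 0, -0.7], [0, 0, 0], -1],
    [[0, 0, -0.4], [0, 0, 0], -1],
    [[0, 0, -0.2], [0, 0, 0], -1],
    [[0, 0, 0], [0, 0, 0], -1]
  ]
}}

```text
time_s: 5.05
position: [0.4944, 0.3027, 0.1302]
tool_rot: [[-0.961, -0.277, 0.003], [-0.277, 0.961, 0.002], [-0.004, 0.001, -1.0]]
ft_force: [0.9, -0.8, -0.1]
grip_width: 0.0144
```

Run:
```python
from plan import plan
plan(.5250,.0275,.15,-172.8)
from rig import imaging
import cv2
for n,(x,y,w,h) in {"side":(190,80,110,110),"top":(200,140,110,110)}.items():
    im=imaging.get_image(n)["img"]; cv2.imwrite(f"pics/{n}4.png",cv2.resize(im[y:y+h,x:x+w],None,fx=5,fy=5,interpolation=cv2.INTER_CUBIC))
```

```text
t 5.05 pos [0.4944 0.3027 0.1302] yaw -163.91 w 0.0144 F [ 0.9 -0.8 -0.1]
rot/120 [0.0005 0.0018 0.0741] shift units now [  2.339 -13.646  -1.013] after rot [  0.206 -13.845  -0.992]
```

View pics/side4.png

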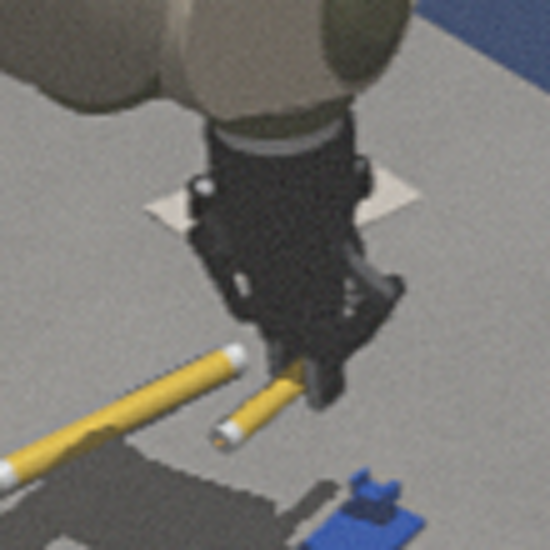

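>>> {"method": "move_arm", "body": {
  "motion": [
    [[0, -0.5, 0], [0, 0, 0.025], -1],
    [[0, -0.9, 0], [0, 0, 0.025], -1],
    [[0, -0.95, 0], [0, 0, 0.024], -1],
    [[0, -0.98, 0], [0, 0, 0], -1],
    [[0, -0.98, 0], [0, 0, 0], -1],
    [[0, -0.98, 0], [0, 0, 0], -1],
    [[0, -0.98, 0], [0, 0, 0], -1],
    [[0, -0.98, 0], [0, 0, 0], -1],
    [[0, -0.98, 0], [0, 0, 0], -1],
    [[0, -0.98, 0], [0, 0, 0], -1],
    [[0, -0.98, 0], [0, 0, 0], -1]
  ]
}}

```text
time_s: 6.07
position: [0.5183, 0.0949, 0.1175]
tool_rot: [[-0.992, -0.124, -0.019], [-0.124, 0.992, -0.001], [0.019, 0.002, -1.0]]
ft_force: [0.5, -1.0, -0.5]
grip_width: 0.0144
```

Run:
```python
from plan import plan
plan(.5250,.0275,.13,-172.8)
```

```text
t 6.07 pos [0.5183 0.0949 0.1175] yaw -172.9 w 0.0144 F [ 0.5 -1.  -0.5]
rot/120 [ 0.0007 -0.0092 -0.0009] shift units now [ 0.098 -3.386 -0.628] after rot [ 0.092 -3.387 -0.625]
```

>>> {"method": "move_arm", "body": {
  "motion": [
    [[0, -0.9, -0.4], [0, -0.009, 0], -1],
    [[0, -0.8, -0.2], [0, 0, 0], -1],
    [[0.05, -0.6, 0], [0, 0, 0], -1],
    [[0.04, -0.3, 0], [0, 0, 0], -1],
    [[0, -0.1, 0], [0, 0, 0], -1],
    [[0, 0, 0], [0, 0, 0], -1],
    [[0, 0, 0], [0, 0, 0], -1]
  ]
}}

```text
time_s: 6.65
position: [0.5213, 0.0356, 0.124]
tool_rot: [[-0.993, -0.119, -0.012], [-0.119, 0.993, 0.003], [0.011, 0.004, -1.0]]
ft_force: [-0.4, 0.5, -1.3]
grip_width: 0.0145
```

Run:
```python
from plan import plan
plan(.5250,.0275,.13,-172.8)
```

```text
t 6.65 pos [0.5213 0.0356 0.124 ] yaw -173.17 w 0.0145 F [-0.4  0.5 -1.3]
rot/120 [ 0.0019 -0.0054 -0.0031] shift units now [-0.132 -0.423 -0.305] after rot [-0.133 -0.425 -0.302]
```

>>> {"method": "move_arm", "body": {
  "motion": [
    [[-0.07, -0.25, 0.4], [0.002, -0.005, 0.003], -1],
    [[-0.05, -0.15, 0.4], [0, 0, 0], -1],
    [[0, 0, 0.2], [0, 0, 0], -1],
    [[0, 0, 0], [0, 0, 0], -1]
  ]
}}

```text
time_s: 6.98
position: [0.5242, 0.0303, 0.1022]
tool_rot: [[-0.993, -0.116, -0.002], [-0.116, 0.993, 0.0], [0.002, 0.001, -1.0]]
ft_force: [0.3, -0.1, -0.7]
grip_width: 0.0145
```

Run:
```python
from plan import plan
plan(.5250,.0275,.1,-172.8)
from geo import *
from rig import imaging,readout
import cv2
for n,(x,y,w,h) in {"side":(250,130,130,150),"top":(300,130,100,120)}.items():
    im=imaging.get_image(n)["img"]; cv2.imwrite(f"pics/{n}5.png",cv2.resize(im[y:y+h,x:x+w],None,fx=5 if n=='top' else 4,fy=5 if n=='top' else 4,interpolation=cv2.INTER_CUBIC))
s=readout.observe();p=s['position'];R=s['tool_rot']
for a in (-.075,.075): 
  P=p-R[:,2]*.0187+R[:,0]*a
  print((proj('side',P)-[250,130]+.5)*4-.5,(proj('top',P)-[300,130]+.5)*5-.5)
```

```text
t 6.98 pos [0.5242 0.0303 0.1022] yaw -173.35 w 0.0145 F [ 0.3 -0.1 -0.7]
rot/120 [ 0.0003 -0.001  -0.0046] shift units now [-0.026 -0.145  0.111] after rot [-0.024 -0.145  0.111]
[[384.2235764  250.13374444]] [[254.02811041 193.98405374]]
[[228.31617253 375.21541616]] [[294.93493029 475.09891287]]
```

View pics/side5.png

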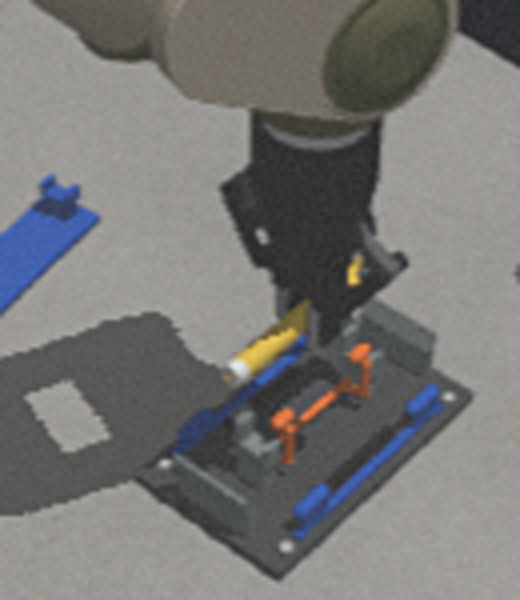

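View pics/top5.png

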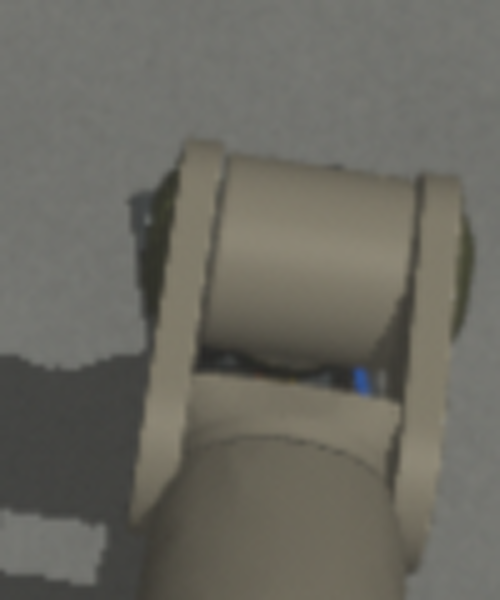

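Run:
```python
from geo import *
cor=('side',box(.103,.062,.01),px([(410,92),(655,235),(312,560),(62,383)],7,275,195))
nose=('side',np.array([[.039,-.009,.061],[-.039,-.009,.061]]),px([(456,161),(321,276)],7,275,195))
clip=('side',np.array([[.0575,.049,.031],[.0575,-.049,.031],[-.0575,-.049,.031],[-.0575,.049,.031]]),px([(365,123),(567,245),(372,421),(167,287)],7,275,195))
ct=('top',box(.103,.062,.01),px([(97,115),(352,78),(420,500),(155,543)],6,310,150))
nt=('top',np.array([[.039,-.009,.062],[-.039,-.009,.062]]),px([(274,206),(298,373)],6,310,150))
kt=('top',clip[1],px([(136,195),(344,165),(382,410),(173,440)],6,310,150))
for n,o in dict(cor=[cor],nose=[nose],clip=[clip],all=[cor,nose,clip],tc=[ct],tn=[nt],tk=[kt],tall=[ct,nt,kt]).items():
    r=fit(o,[.525,.028,.12]);print(n,np.round(r.x[:2]*1000,1),round(np.degrees(r.x[2]),2),np.round(r.fun,1))
```

```text
cor [523.6  25.3] 7.31 [-0.1 -0.3  0.3  0.3  0.3 -0.  -0.5 -0.1]
nose [527.4  28.3] 6.95 [ 0. -0. -0.  0.]
clip [525.8  26.7] 7.22 [ 0.1  0.1 -0.2 -0.1 -0.1  0.1  0.2  0. ]
all [525.2  26.4] 7.29 [ 0.  -0.7  0.4 -0.2  0.5 -0.6 -0.3 -0.7 -0.1  0.7 -0.1  0.9 -0.   0.2
 -0.3 -0.  -0.1  0.2  0.1  0.2]
tc [526.4  29.9] 7.05 [-0.3 -0.3  0.  -0.2 -0.1  0.7  0.4 -0.1]
tn [527.1  27.9] 6.51 [-0.  -0.1  0.   0.1]
tk [526.3  29.7] 7.11 [ 0.1  0.2 -0.1  0.3 -0.  -0.2 -0.  -0.2]
tall [526.5  29.5] 7.07 [-0.2 -0.3  0.2 -0.2  0.1  0.7  0.6 -0.2 -0.7  0.1 -0.4  0.3  0.2  0.1
  0.   0.2  0.1 -0.3  0.1 -0.3]
```

Run:
```python
from geo import *
from rig import imaging,readout
import cv2
im=imaging.get_image("side")["img"]
s=readout.observe();p=s['position'];R=s['tool_rot'];print(p)
x,y,w,h=295,195,50,45;k=14
c=cv2.resize(im[y:y+h,x:x+w],None,fx=k,fy=k,interpolation=cv2.INTER_CUBIC)
for a in (.02,.075):
  for b in (-.008,0,.008):
    # silhouette offset perpendicular to the view
    v=CAM['side']['eye']-p; n=np.cross(R[:,0],v); n/=np.linalg.norm(n)
    q=(proj('side',p-R[:,2]*.0187+R[:,0]*a+n*b)[0]-[x,y]+.5)*k-.5
    cv2.circle(c,tuple(int(t) for t in q),3,(255,0,255),-1)
cv2.imwrite("pics/s6.png",c)
```

```text
[0.52471904 0.03008966 0.10331854]
```

View pics/s6.png

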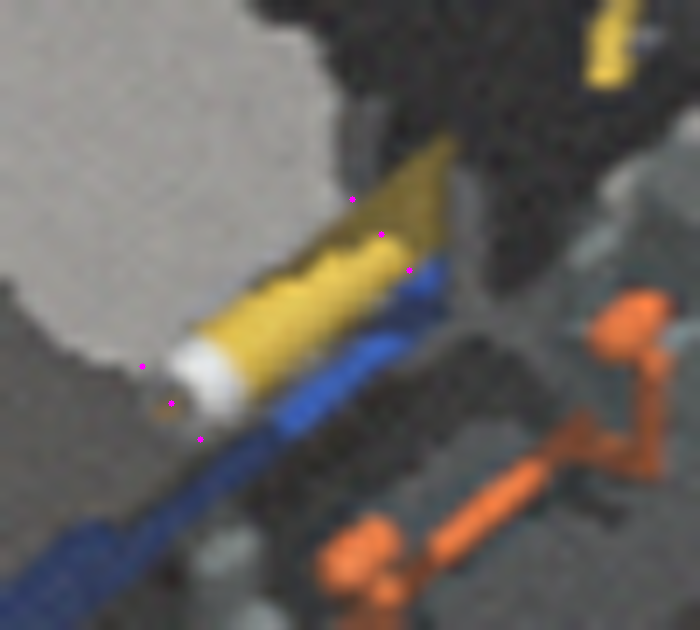

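Run:
```python
from plan import plan
plan(.5270,.0282,.065,-172.9)
```

```text
t 7.13 pos [0.5247 0.0301 0.1033] yaw -173.36 w 0.0143 F [ 0.2 -0.2 -0.4]
rot/120 [ 0.     -0.     -0.0038] shift units now [-0.102 -0.107  1.916] after rot [-0.101 -0.108  1.916]
```

>>> {"method": "move_arm", "body": {
  "motion": [
    [[-0.06, -0.06, 0.3], [0, 0, -0.004], -1],
    [[-0.04, -0.04, 0.5], [0, 0, 0], -1],
    [[0, 0, 0.5], [0, 0, 0], -1],
    [[0, 0, 0.3], [0, 0, 0], -1],
    [[0, 0, 0.1], [0, 0, 0], -1],
    [[0, 0, 0], [0, 0, 0], -1]
  ]
}}

```text
time_s: 7.63
position: [0.5277, 0.0284, 0.0666]
tool_rot: [[-0.992, -0.126, 0.002], [-0.126, 0.992, -0.0], [-0.001, -0.0, -1.0]]
ft_force: [-0.7, 0.5, -0.9]
grip_width: 0.0144
```

Run:
```python
from plan import plan
plan(.5270,.0282,.065,-172.9)
```

```text
t 7.63 pos [0.5277 0.0284 0.0666] yaw -172.78 w 0.0144 F [-0.7  0.5 -0.9]
rot/120 [-0.0002  0.0007  0.001 ] shift units now [ 0.037 -0.007  0.079] after rot [ 0.037 -0.007  0.079]
```

```bash
cat > look.py <<'E'
from geo import *
from rig import imaging,readout
import cv2
def look(cam,x,y,w,h,k,name,pts=()):
    im=imaging.get_image(cam)["img"]
    c=cv2.resize(im[y:y+h,x:x+w],None,fx=k,fy=k,interpolation=cv2.INTER_CUBIC)
    for P in pts:
        q=(proj(cam,P)[0]-[x,y]+.5)*k-.5; cv2.circle(c,tuple(int(round(t)) for t in q),2,(255,0,255),-1)
    cv2.imwrite(f"pics/{name}.png",c)
E
python3 - <<'E'
from look import *
look('side',275,185,80,75,10,'s7',xf([.527,.0282,np.radians(7.1)],[[-.075,0,.05],[.039,-.009,.06],[-.039,-.009,.06]]))
E
```

```text
(no output)
```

View pics/s7.png

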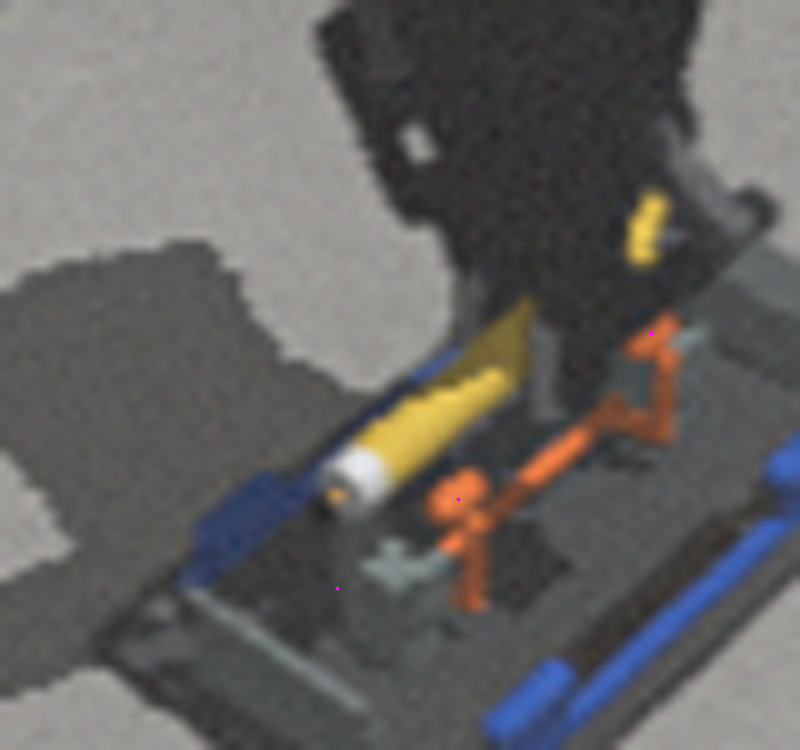

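Aligned: the tube's end at (340,485) drops straight onto the predicted seat point (338,588). Pushing down now.

>>> {"method": "move_arm", "body": {
  "motion": [
    [[0.03, 0, 0.25], [0, 0, 0.001], -1],
    [[0, 0, 0.3], [0, 0, 0], -1],
    [[0, 0, 0.2], [0, 0, 0], -1],
    [[0, 0, 0.1], [0, 0, 0], -1]
  ],
  "squeeze": 70
}}

```text
time_s: 8.02
position: [0.5282, 0.0284, 0.0501]
tool_rot: [[-0.992, -0.123, 0.006], [-0.123, 0.992, -0.0], [-0.005, -0.001, -1.0]]
ft_force: [-2.6, 3.4, 12.2]
grip_width: 0.0138
```

Run:
```python
from plan import plan
plan(.5270,.0282,.032,-172.9)
```

```text
t 8.02 pos [0.5282 0.0284 0.0501] yaw -172.92 w 0.0138 F [-2.6  3.4 12.2]
rot/120 [-0.0005  0.0026 -0.0001] shift units now [ 0.066 -0.001  0.904] after rot [ 0.061 -0.002  0.905]
```

>>> {"method": "move_arm", "body": {
  "motion": [
    [[0.03, 0.05, 0.15], [0, 0.002, 0], -1],
    [[0, 0, 0.15], [0, 0, 0], -1]
  ]
}}

```text
time_s: 8.18
position: [0.5283, 0.0303, 0.0454]
tool_rot: [[-0.992, -0.123, 0.004], [-0.123, 0.992, 0.001], [-0.005, 0.0, -1.0]]
ft_force: [-1.5, 5.2, 6.7]
grip_width: 0.0135
```

Run:
```python
from plan import plan
plan(.5270,.0282,.032,-172.9)
from look import *
look('side',275,185,80,75,10,'s8')
```

```text
t 8.18 pos [0.5283 0.0303 0.0454] yaw -172.94 w 0.0135 F [-1.5  5.2  6.7]
rot/120 [ 0.0001  0.0022 -0.0004] shift units now [ 0.082 -0.096  0.667] after rot [ 0.079 -0.096  0.668]
```

View pics/s8.png

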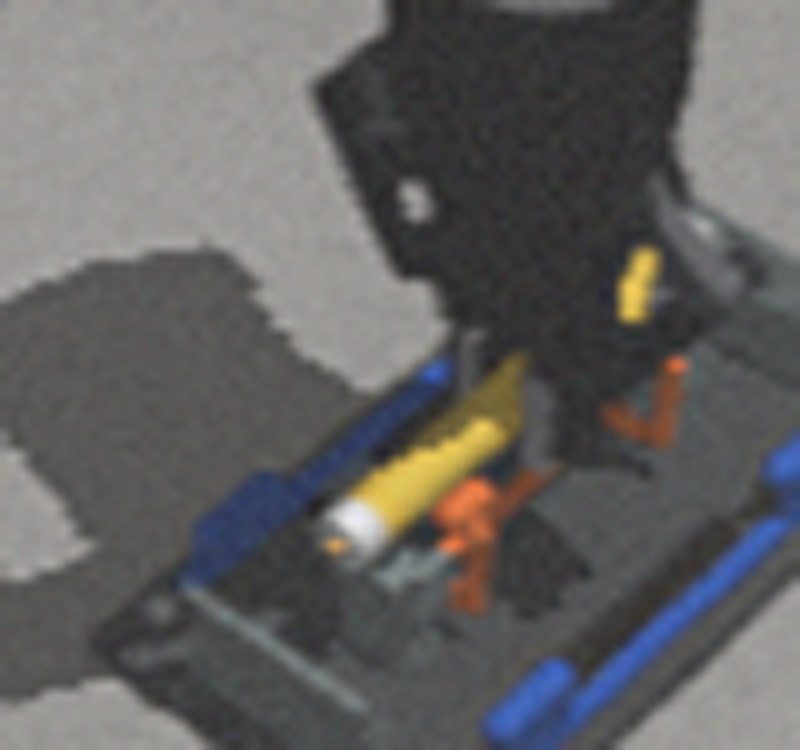

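>>> {"method": "move_arm", "body": {
  "motion": [
    [[0.02, -0.03, 0.2], [0, 0.002, 0], -1],
    [[0, 0, 0.2], [0, 0, 0], -1],
    [[0, 0, 0.2], [0, 0, 0], -1]
  ]
}}

```text
time_s: 8.48
position: [0.5294, 0.0302, 0.0351]
tool_rot: [[-0.992, -0.124, 0.006], [-0.124, 0.992, -0.0], [-0.005, -0.001, -1.0]]
ft_force: [-1.5, 1.3, 5.1]
grip_width: 0.0138
```

Run:
```python
from plan import plan
plan(.5270,.0282,.032,-172.9)
```

```text
t 8.48 pos [0.5294 0.0302 0.0351] yaw -172.89 w 0.0138 F [-1.5  1.3  5.1]
rot/120 [-0.0004  0.0026  0.0001] shift units now [ 0.131 -0.083  0.155] after rot [ 0.13  -0.083  0.156]
```

>>> {"method": "move_arm", "body": {
  "motion": [
    [[0.05, 0, 0.15], [0, 0.003, 0], -1],
    [[0, 0, 0.15], [0, 0, 0], -1],
    [[0, 0, 0.15], [0, 0, 0], -1]
  ]
}}

```text
time_s: 8.73
position: [0.5293, 0.03, 0.0308]
tool_rot: [[-0.992, -0.124, 0.003], [-0.124, 0.992, -0.002], [-0.003, -0.003, -1.0]]
ft_force: [-17.3, 0.7, 56.1]
grip_width: 0.0142
```

Run:
```python
from plan import plan
plan(.5270,.0282,.032,-172.9)
from look import *
look('side',275,185,80,75,10,'s9')
```

```text
t 8.73 pos [0.5293 0.03   0.0308] yaw -172.86 w 0.0142 F [-17.3   0.7  56.1]
rot/120 [-0.0012  0.0015  0.0003] shift units now [ 0.124 -0.075 -0.059] after rot [ 0.124 -0.075 -0.059]
```

View pics/s9.png

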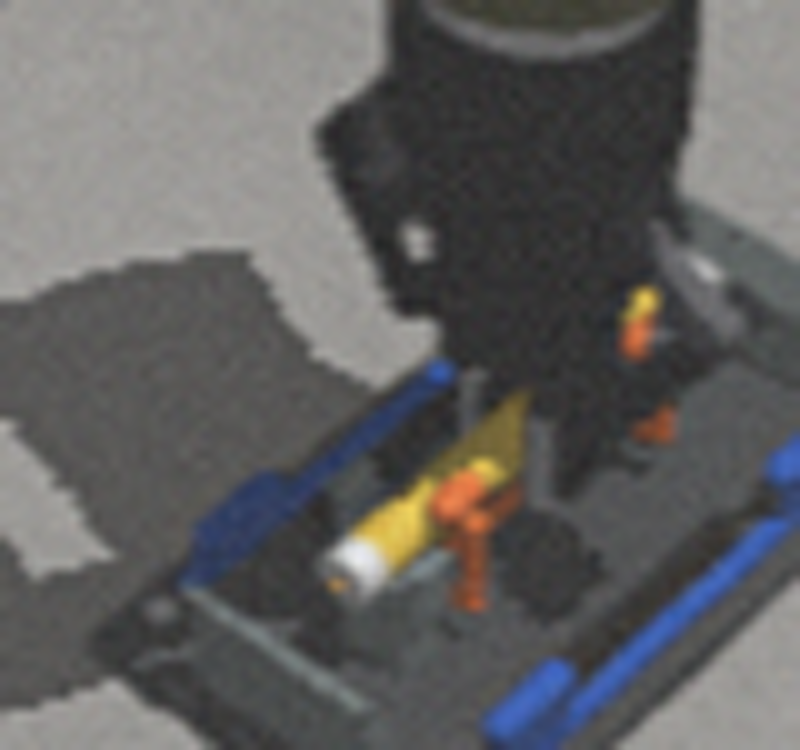

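>>> {"method": "move_arm", "body": {
  "motion": [
    [[0, 0, -0.05], [0, 0, 0], -1],
    [[0, 0, 0], [0, 0, 0], -0.6],
    [[0, 0, 0], [0, 0, 0], -0.3],
    [[0, 0, 0], [0, 0, 0], -0.2],
    [[0, 0, 0], [0, 0, 0], -0.2]
  ]
}}

```text
time_s: 9.2
position: [0.5289, 0.03, 0.0322]
tool_rot: [[-0.992, -0.125, 0.004], [-0.125, 0.992, -0.003], [-0.003, -0.003, -1.0]]
ft_force: [0.0, -0.1, 0.1]
grip_width: 0.034
```

Run:
```python
from plan import plan
plan(.5270,.0282,.15,-172.9)
```

```text
t 9.2 pos [0.5289 0.03   0.0322] yaw -172.85 w 0.034 F [ 0.  -0.1  0.1]
rot/120 [-0.0015  0.0016  0.0004] shift units now [ 0.084 -0.097 -5.888] after rot [ 0.103 -0.079 -5.888]
```

>>> {"method": "move_arm", "body": {
  "motion": [
    [[0, 0, -0.3], [0, 0, 0], -0.2],
    [[0, 0, -0.6], [0, 0, 0], -0.2],
    [[0, 0, -0.8], [0, 0, 0], 0],
    [[0, -0.2, -0.9], [0, 0, 0], 0],
    [[0, -0.5, -0.9], [0, 0, 0], 0],
    [[0, -0.8, -0.9], [0, 0, 0], 0.3],
    [[0, -0.9, -0.8], [0, 0, -0.02], 1],
    [[0, -0.98, -0.5], [0, 0, -0.02], 1],
    [[0, -0.98, 0], [0, 0, -0.02], 1],
    [[0, -0.98, 0], [0, 0, 0], 1],
    [[0, -0.98, 0], [0, 0, 0], 1],
    [[0, -0.98, 0], [0, 0, 0], 1]
  ]
}}

```text
time_s: 10.2
position: [0.5565, -0.1155, 0.1543]
tool_rot: [[-0.966, -0.26, -0.001], [-0.26, 0.966, -0.003], [0.001, -0.003, -1.0]]
ft_force: [0.5, -0.3, 0.7]
grip_width: 0.0854
```

Run:
```python
from plan import plan
plan(.5168,-.2785,.14,-165.3)
```

```text
t 10.2 pos [ 0.5565 -0.1155  0.1543] yaw -164.96 w 0.0854 F [ 0.5 -0.3  0.7]
rot/120 [-0.0012 -0.0006  0.0029] shift units now [ 4.03  -7.354  0.737] after rot [ 3.987 -7.38   0.713]
```

>>> {"method": "move_arm", "body": {
  "motion": [
    [[0.5, -0.98, -0.1], [0, 0, 0], 1],
    [[0.6, -0.98, 0], [0, 0, 0], 1],
    [[0.6, -0.98, 0], [0, 0, 0], 1],
    [[0.6, -0.98, 0], [0, 0, 0], 1],
    [[0.6, -0.98, 0], [0, 0, 0], 1],
    [[0.4, -0.8, 0], [0, 0, 0], 1],
    [[0.2, -0.5, 0], [0, 0, 0], 1],
    [[0.1, -0.2, 0], [0, 0, 0], 1],
    [[0, 0, 0], [0, 0, 0], 1]
  ]
}}

```text
time_s: 10.95
position: [0.5185, -0.2682, 0.1578]
tool_rot: [[-0.967, -0.256, -0.001], [-0.256, 0.967, -0.003], [0.002, -0.003, -1.0]]
ft_force: [-0.1, 0.8, -0.0]
grip_width: 0.0854
```

Run:
```python
from plan import plan
plan(.5168,-.2785,.14,-165.3)
from look import *
look('top',300,140,110,110,6,'t10')
look('side',270,190,110,90,7,'s10')
```

```text
t 10.95 pos [ 0.5185 -0.2682  0.1578] yaw -165.14 w 0.0854 F [-0.1  0.8 -0. ]
rot/120 [-0.0012 -0.0008  0.0013] shift units now [ 0.211 -0.476  0.892] after rot [ 0.211 -0.479  0.89 ]
```

View pics/t10.png

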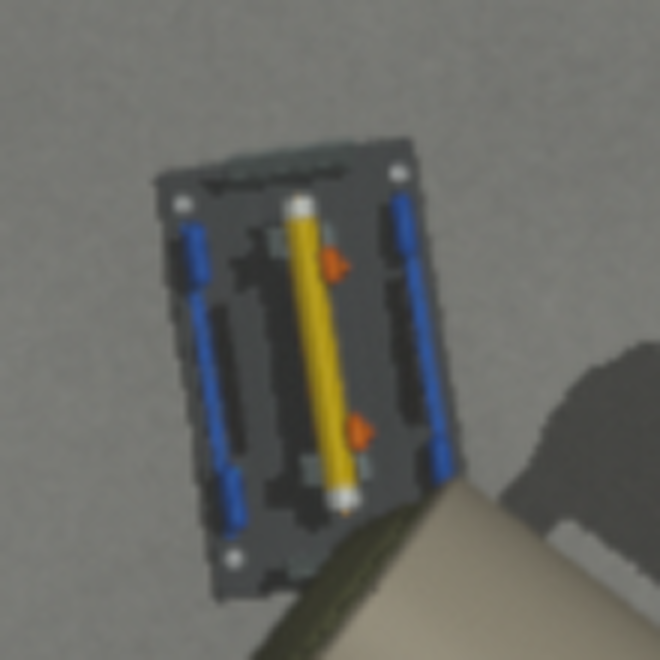

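View pics/s10.png

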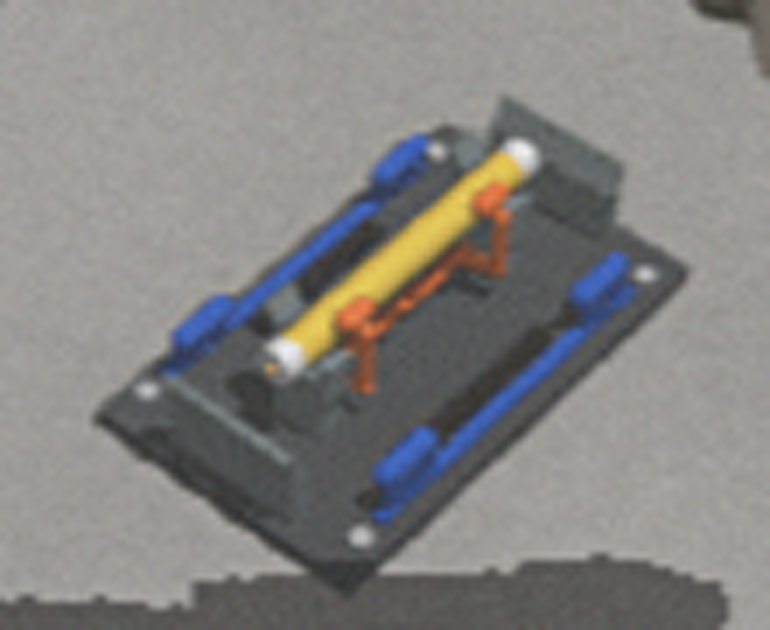

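The tube is seated, centred, and both jaw noses have closed over it. Next is the cover.

>>> {"method": "move_arm", "body": {
  "motion": [
    [[0.1, -0.25, 0.4], [0, 0, 0.002], 1],
    [[0.1, -0.2, 0.5], [0, 0, 0], 1],
    [[0, 0, 0.4], [0, 0, 0], 1],
    [[0, 0, 0.3], [0, 0, 0], 1],
    [[0, 0, 0.1], [0, 0, 0], 1],
    [[0, 0, 0], [0, 0, 0], 1]
  ]
}}

```text
time_s: 11.55
position: [0.5175, -0.2739, 0.1193]
tool_rot: [[-0.966, -0.257, -0.003], [-0.257, 0.966, -0.001], [0.003, 0.0, -1.0]]
ft_force: [-0.3, -0.9, 0.4]
grip_width: 0.0856
```

Run:
```python
from plan import plan
plan(.517,-.2783,.068,-165.4)
from look import *
look('side',365,190,110,110,6,'s11')
```

```text
t 11.55 pos [ 0.5175 -0.2739  0.1193] yaw -165.08 w 0.0856 F [-0.3 -0.9  0.4]
rot/120 [ 0.0001 -0.0013  0.0026] shift units now [ 0.075 -0.206  2.563] after rot [ 0.082 -0.206  2.563]
```

View pics/s11.png

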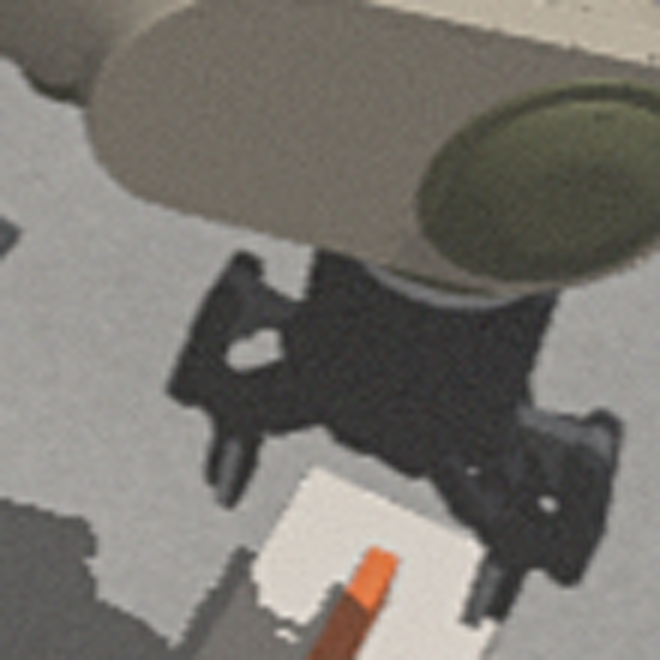

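The open fingers straddle the rib's line. I'll make a small sideways correction and go down.

>>> {"method": "move_arm", "body": {
  "motion": [
    [[0.05, -0.12, 0.3], [0, -0.001, 0.003], 1],
    [[0.03, -0.09, 0.4], [0, 0, 0], 1],
    [[0, 0, 0.4], [0, 0, 0], 1],
    [[0, 0, 0.3], [0, 0, 0], 0.8],
    [[0, 0, 0.2], [0, 0, 0], 0.6],
    [[0, 0, 0], [0, 0, 0], 0.5]
  ]
}}

```text
time_s: 12.1
position: [0.5173, -0.2789, 0.0845]
tool_rot: [[-0.968, -0.251, 0.0], [-0.251, 0.968, -0.001], [-0.0, -0.001, -1.0]]
ft_force: [-0.0, 0.5, -0.1]
grip_width: 0.0647
```

Run:
```python
from plan import plan
plan(.517,-.2783,.068,-165.4)
```

```text
t 12.1 pos [ 0.5173 -0.2789  0.0845] yaw -165.48 w 0.0647 F [-0.   0.5 -0.1]
rot/120 [-0.0004  0.0001 -0.0007] shift units now [0.005 0.035 0.825] after rot [0.005 0.034 0.825]
```

>>> {"method": "move_arm", "body": {
  "motion": [
    [[0, 0.02, 0.3], [0, 0, 0], 0.3],
    [[0, 0, 0.3], [0, 0, 0], 0.1],
    [[0, 0, 0.2], [0, 0, 0], 0],
    [[0, 0, 0.05], [0, 0, 0], -0.2],
    [[0, 0, 0], [0, 0, 0], -0.4]
  ]
}}

```text
time_s: 12.52
position: [0.5173, -0.2784, 0.0656]
tool_rot: [[-0.968, -0.251, 0.0], [-0.251, 0.968, -0.001], [-0.0, -0.001, -1.0]]
ft_force: [-0.6, -0.3, -0.7]
grip_width: 0.0262
```

Run:
```python
from plan import plan
plan(.517,-.2783,.068,-165.4)
from look import *
look('side',365,220,110,110,6,'s12')
look('top',415,140,110,110,6,'t12')
```

```text
t 12.52 pos [ 0.5173 -0.2784  0.0656] yaw -165.47 w 0.0262 F [-0.6 -0.3 -0.7]
rot/120 [-0.0003  0.0001 -0.0006] shift units now [ 0.011  0.01  -0.122] after rot [ 0.011  0.01  -0.122]
```

View pics/s12.png

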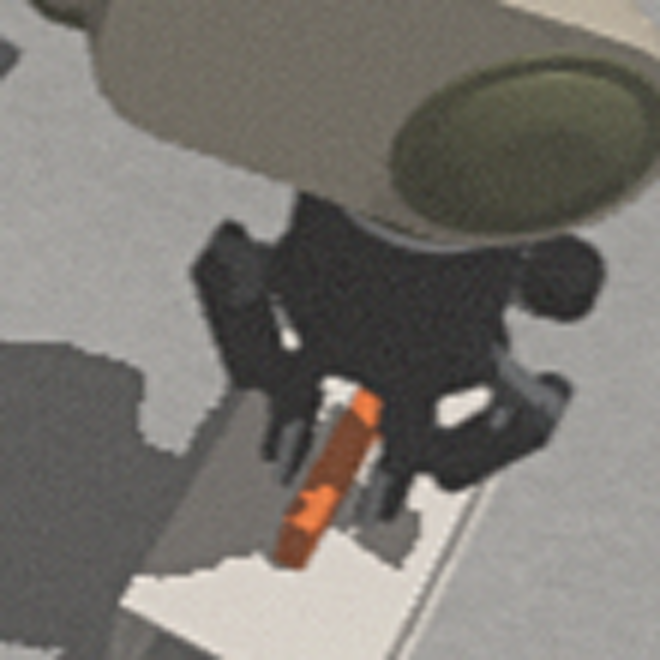

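View pics/t12.png

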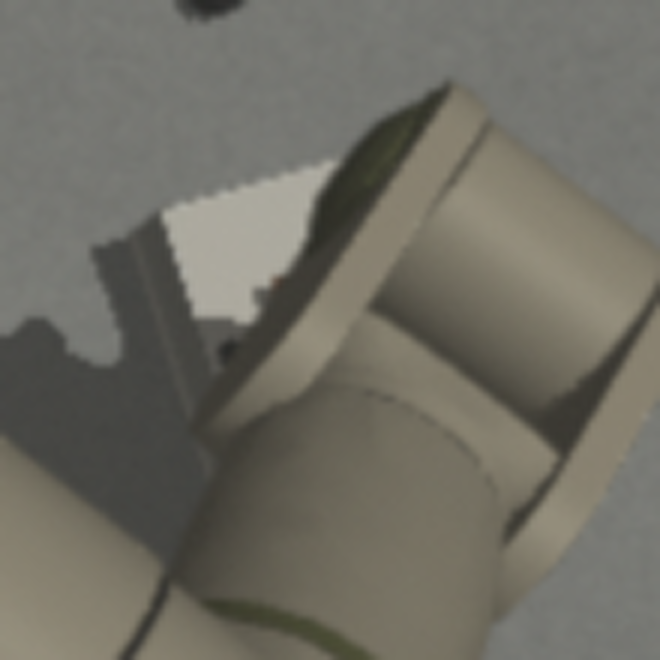

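>>> {"method": "move_arm", "body": {
  "motion": [
    [[0, 0.01, -0.1], [0, 0, 0], -0.6],
    [[0, 0, 0], [0, 0, 0], -0.8],
    [[0, 0, 0], [0, 0, 0], -1],
    [[0, 0, 0], [0, 0, 0], -1],
    [[0, 0, 0], [0, 0, 0], -1],
    [[0, 0, 0], [0, 0, 0], -1]
  ],
  "squeeze": 90
}}

```text
time_s: 13.12
position: [0.5175, -0.2784, 0.0691]
tool_rot: [[-0.968, -0.251, 0.002], [-0.251, 0.968, -0.002], [-0.001, -0.002, -1.0]]
ft_force: [-0.7, 0.6, -0.8]
grip_width: 0.0102
```

Run:
```python
from plan import plan
plan(.517,-.2783,.2,-165.4)
```

```text
t 13.12 pos [ 0.5175 -0.2784  0.0691] yaw -165.46 w 0.0102 F [-0.7  0.6 -0.8]
rot/120 [-0.0011  0.0007 -0.0005] shift units now [ 1.400e-02 -2.000e-03 -6.543e+00] after rot [ 0.023  0.013 -6.543]
```

>>> {"method": "move_arm", "body": {
  "motion": [
    [[0, 0, -0.2], [0, 0, 0], -1],
    [[0, 0, -0.4], [0, 0, 0], -1],
    [[0, 0, -0.6], [0, 0, 0], -1],
    [[0, 0, -0.7], [0, 0, 0], -1],
    [[0, 0, -0.8], [0, 0, 0], -1],
    [[0, 0, -0.8], [0, 0, 0], -1],
    [[0, 0, -0.6], [0, 0, 0], -1],
    [[0, 0, -0.4], [0, 0, 0], -1],
    [[0, 0, -0.2], [0, 0, 0], -1],
    [[0, 0, 0], [0, 0, 0], -1]
  ]
}}

```text
time_s: 13.95
position: [0.5169, -0.278, 0.1714]
tool_rot: [[-0.968, -0.251, 0.002], [-0.251, 0.968, -0.002], [-0.001, -0.002, -1.0]]
ft_force: [0.2, -0.1, 0.0]
grip_width: 0.0103
```

Run:
```python
from plan import plan
plan(.5265,.0297,.19,-172.9)
from look import *
look('side',355,130,130,130,5,'s13')
```

```text
t 13.95 pos [ 0.5169 -0.278   0.1714] yaw -165.47 w 0.0103 F [ 0.2 -0.1  0. ]
rot/120 [-0.001   0.0007  0.062 ] shift units now [-4.325 14.768 -0.954] after rot [-2.376 15.206 -0.928]
```

View pics/s13.png

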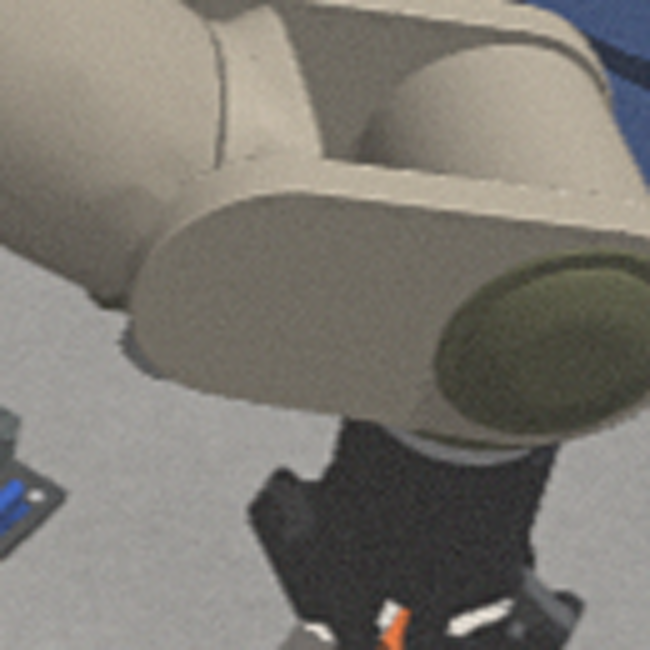

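>>> {"method": "move_arm", "body": {
  "motion": [
    [[-0.1, 0.4, -0.1], [0, 0, 0.02], -1],
    [[-0.2, 0.8, -0.1], [0, 0, 0.02], -1],
    [[-0.2, 0.9, -0.1], [0, 0, 0.02], -1],
    [[-0.2, 0.98, -0.1], [0, 0, 0], -1],
    [[-0.2, 0.98, 0], [0, 0, 0], -1],
    [[-0.2, 0.98, 0], [0, 0, 0], -1],
    [[-0.2, 0.98, 0], [0, 0, 0], -1],
    [[-0.2, 0.98, 0], [0, 0, 0], -1],
    [[-0.2, 0.98, 0], [0, 0, 0], -1],
    [[-0.2, 0.98, 0], [0, 0, 0], -1]
  ]
}}

```text
time_s: 14.83
position: [0.5264, -0.0898, 0.1705]
tool_rot: [[-0.993, -0.114, -0.012], [-0.114, 0.993, 0.006], [0.012, 0.007, -1.0]]
ft_force: [0.2, 0.0, -0.8]
grip_width: 0.0099
```

Run:
```python
from plan import plan
plan(.5265,.0297,.18,-172.9)
```

```text
t 14.83 pos [ 0.5264 -0.0898  0.1705] yaw -173.43 w 0.0099 F [ 0.2  0.  -0.8]
rot/120 [ 0.0035 -0.0056 -0.0044] shift units now [-0.681  5.94  -0.439] after rot [-0.741  5.93  -0.474]
```

>>> {"method": "move_arm", "body": {
  "motion": [
    [[-0.15, 0.9, -0.2], [0.003, -0.005, -0.004], -1],
    [[-0.15, 0.9, -0.2], [0, 0, 0], -1],
    [[-0.15, 0.9, -0.1], [0, 0, 0], -1],
    [[-0.1, 0.8, 0], [0, 0, 0], -1],
    [[-0.1, 0.6, 0], [0, 0, 0], -1],
    [[0, 0.4, 0], [0, 0, 0], -1],
    [[0, 0.2, 0], [0, 0, 0], -1],
    [[0, 0, 0], [0, 0, 0], -1],
    [[0, 0, 0], [0, 0, 0], -1]
  ]
}}

```text
time_s: 15.58
position: [0.5246, 0.0139, 0.1746]
tool_rot: [[-0.992, -0.127, -0.014], [-0.127, 0.992, 0.005], [0.013, 0.007, -1.0]]
ft_force: [-0.2, -0.1, -1.9]
grip_width: 0.0103
```

Run:
```python
from plan import plan
plan(.5265,.0297,.17,-172.9)
```

```text
t 15.58 pos [0.5246 0.0139 0.1746] yaw -172.69 w 0.0103 F [-0.2 -0.1 -1.9]
rot/120 [ 0.0032 -0.0063  0.0017] shift units now [-0.197  0.772  0.233] after rot [-0.192  0.774  0.23 ]
```

>>> {"method": "move_arm", "body": {
  "motion": [
    [[-0.1, 0.4, 0], [0.003, -0.006, 0.002], -1],
    [[-0.08, 0.3, 0], [0, 0, 0], -1],
    [[0, 0.05, 0], [0, 0, 0], -1],
    [[0, 0, 0], [0, 0, 0], -1]
  ]
}}

```text
time_s: 15.92
position: [0.5266, 0.0289, 0.1742]
tool_rot: [[-0.993, -0.12, 0.0], [-0.12, 0.993, -0.0], [-0.0, -0.0, -1.0]]
ft_force: [0.7, -0.0, -1.4]
grip_width: 0.0107
```

Run:
```python
from plan import plan
plan(.5265,.0297,.15,-172.9)
from look import *
s=readout.observe();p=s['position'];R=s['tool_rot']
Rl=np.c_[-R[:,0],R[:,1],-R[:,2]]  # cover-like frame up
o=p-R[:,2]*(-.069)
pts=[o+Rl@np.array(a) for a in [(.085,.045,.064),(.085,-.045,.064),(-.085,-.045,.064),(-.085,.045,.064),(.04,.006,.092),(-.04,.006,.092),(-.04,-.006,.092),(.04,-.006,.092)]]
look('side',265,110,130,150,5,'s14',pts)
look('side',265,110,130,150,5,'s14b')
```

```text
t 15.92 pos [0.5266 0.0289 0.1742] yaw -173.12 w 0.0107 F [ 0.7 -0.  -1.4]
rot/120 [-0.0002  0.0001 -0.0018] shift units now [-1.00e-03  4.10e-02  1.21e+00] after rot [-0.002  0.041  1.21 ]
```

View pics/s14.png

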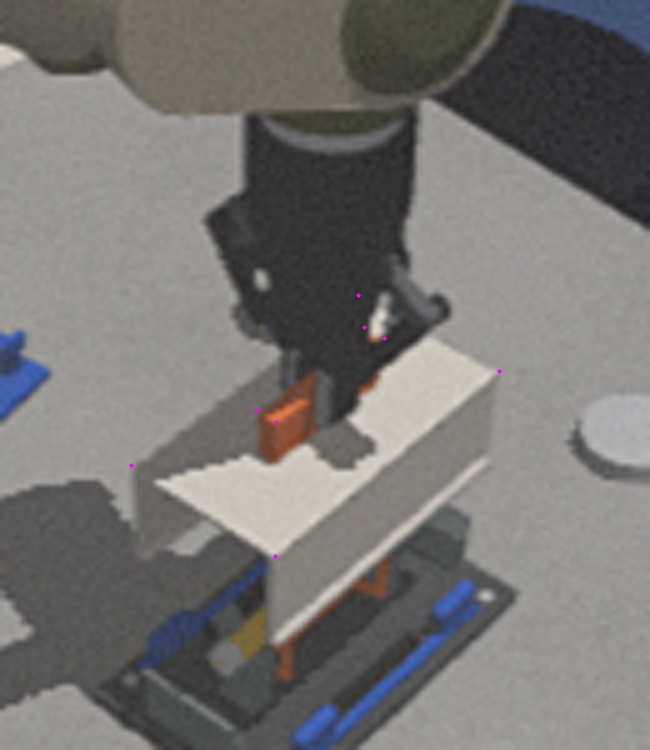

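The cover in the grip matches its predicted corners ((131,465), (276,556), (499,371)) to within a pixel. Lowering it to just above the clips.

>>> {"method": "move_arm", "body": {
  "motion": [
    [[0, 0.03, 0.3], [0, 0, -0.002], -1],
    [[0, 0.01, 0.5], [0, 0, 0], -1],
    [[0, 0, 0.6], [0, 0, 0], -1],
    [[0, 0, 0.5], [0, 0, 0], -1],
    [[0, 0, 0.4], [0, 0, 0], -1],
    [[0, 0, 0.2], [0, 0, 0], -1],
    [[0, 0, 0], [0, 0, 0], -1]
  ]
}}

```text
time_s: 16.6
position: [0.5268, 0.0284, 0.1206]
tool_rot: [[-0.992, -0.124, 0.001], [-0.124, 0.992, -0.001], [-0.001, -0.001, -1.0]]
ft_force: [-0.4, 0.2, -1.3]
grip_width: 0.01
```

Run:
```python
from plan import plan
plan(.5265,.0297,.11,-172.9)
from look import *
look('side',265,140,120,140,5,'s15')
```

```text
t 16.6 pos [0.5268 0.0284 0.1206] yaw -172.89 w 0.01 F [-0.4  0.2 -1.3]
rot/120 [-0.0005  0.0005  0.0001] shift units now [0.007 0.069 0.532] after rot [0.006 0.069 0.532]
```

View pics/s15.png

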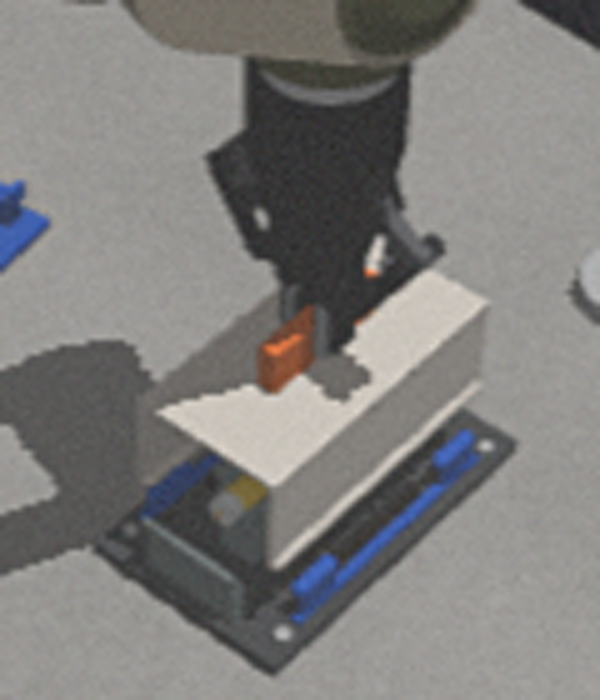

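>>> {"method": "move_arm", "body": {
  "motion": [
    [[0, 0.05, 0.2], [0, 0, 0], -1],
    [[0, 0.02, 0.25], [0, 0, 0], -1],
    [[0, 0, 0.2], [0, 0, 0], -1],
    [[0, 0, 0.1], [0, 0, 0], -1]
  ],
  "squeeze": 110
}}

```text
time_s: 16.98
position: [0.5278, 0.0296, 0.1063]
tool_rot: [[-0.992, -0.124, 0.005], [-0.124, 0.992, -0.002], [-0.005, -0.002, -1.0]]
ft_force: [-0.4, -0.5, -1.2]
grip_width: 0.0097
```

Run:
```python
from plan import plan
plan(.5265,.0297,.1,-172.9)
```

```text
t 16.98 pos [0.5278 0.0296 0.1063] yaw -172.89 w 0.0097 F [-0.4 -0.5 -1.2]
rot/120 [-0.0011  0.0024  0.0001] shift units now [0.064 0.011 0.317] after rot [0.062 0.011 0.317]
```

>>> {"method": "move_arm", "body": {
  "motion": [
    [[0.05, 0.01, 0.1], [-0.001, 0.002, 0], -1],
    [[0, 0, 0.15], [0, 0, 0], -1],
    [[0, 0, 0.15], [0, 0, 0], -1]
  ]
}}

```text
time_s: 17.23
position: [0.5273, 0.0295, 0.0985]
tool_rot: [[-0.992, -0.124, 0.002], [-0.124, 0.992, -0.001], [-0.002, -0.001, -1.0]]
ft_force: [-2.1, -0.8, 17.7]
grip_width: 0.0095
```

Run:
```python
from plan import plan
plan(.5265,.0297,.09,-172.9)
```

```text
t 17.23 pos [0.5273 0.0295 0.0985] yaw -172.88 w 0.0095 F [-2.1 -0.8 17.7]
rot/120 [-0.0004  0.0011  0.0002] shift units now [0.038 0.013 0.427] after rot [0.037 0.012 0.427]
```

>>> {"method": "move_arm", "body": {
  "motion": [
    [[0.02, 0, 0.15], [0, 0.001, 0], -1],
    [[0, 0, 0.15], [0, 0, 0], -1]
  ]
}}

```text
time_s: 17.4
position: [0.528, 0.029, 0.0952]
tool_rot: [[-0.992, -0.124, 0.005], [-0.124, 0.992, -0.002], [-0.004, -0.003, -1.0]]
ft_force: [-4.7, -0.3, 15.2]
grip_width: 0.01
```

Run:
```python
from plan import plan
plan(.5265,.0297,.085,-172.9)
```

```text
t 17.4 pos [0.528  0.029  0.0952] yaw -172.89 w 0.01 F [-4.7 -0.3 15.2]
rot/120 [-0.0014  0.0021  0.0001] shift units now [0.074 0.048 0.511] after rot [0.072 0.046 0.512]
```

>>> {"method": "move_arm", "body": {
  "motion": [
    [[0.04, 0.02, 0.15], [-0.001, 0.002, 0], -1],
    [[0, 0, 0.15], [0, 0, 0], -1]
  ]
}}

```text
time_s: 17.57
position: [0.5285, 0.0289, 0.0923]
tool_rot: [[-0.992, -0.124, 0.006], [-0.124, 0.992, -0.002], [-0.005, -0.003, -1.0]]
ft_force: [-3.6, 1.1, 12.0]
grip_width: 0.0098
```

Run:
```python
from plan import plan
plan(.5265,.0297,.085,-172.9)
```

```text
t 17.57 pos [0.5285 0.0289 0.0923] yaw -172.9 w 0.0098 F [-3.6  1.1 12. ]
rot/120 [-0.0013  0.0026 -0.    ] shift units now [0.095 0.052 0.365] after rot [0.093 0.051 0.366]
```

>>> {"method": "move_arm", "body": {
  "motion": [
    [[0.06, 0.03, 0.12], [-0.001, 0.002, 0], -1],
    [[0.03, 0.02, 0.12], [0, 0, 0], -1]
  ]
}}

```text
time_s: 17.73
position: [0.5282, 0.0293, 0.0901]
tool_rot: [[-0.992, -0.123, 0.007], [-0.123, 0.992, -0.002], [-0.007, -0.002, -1.0]]
ft_force: [-1.6, 0.9, 9.0]
grip_width: 0.0095
```

Run:
```python
from plan import plan
plan(.5265,.0297,.081,-172.9)
```

```text
t 17.73 pos [0.5282 0.0293 0.0901] yaw -172.92 w 0.0095 F [-1.6  0.9  9. ]
rot/120 [-0.0012  0.0034 -0.0002] shift units now [0.087 0.032 0.457] after rot [0.084 0.031 0.457]
```

>>> {"method": "move_arm", "body": {
  "motion": [
    [[0.05, 0.02, 0.12], [-0.001, 0.003, 0], -1],
    [[0, 0, 0.12], [0, 0.001, 0], -1],
    [[0, 0, 0.12], [0, 0.001, 0], -1]
  ]
}}

```text
time_s: 17.98
position: [0.5285, 0.0293, 0.0846]
tool_rot: [[-0.992, -0.123, 0.002], [-0.123, 0.992, -0.002], [-0.002, -0.002, -1.0]]
ft_force: [-0.6, 0.7, -0.8]
grip_width: 0.0098
```

Run:
```python
from plan import plan
plan(.5265,.0297,.081,-172.9)
```

```text
t 17.98 pos [0.5285 0.0293 0.0846] yaw -172.94 w 0.0098 F [-0.6  0.7 -0.8]
rot/120 [-0.0009  0.0008 -0.0003] shift units now [0.099 0.032 0.182] after rot [0.099 0.031 0.182]
```

>>> {"method": "move_arm", "body": {
  "motion": [
    [[0, 0, 0.1], [0, 0, 0], -1],
    [[0, 0, 0.1], [0, 0, 0], -1]
  ]
}}

```text
time_s: 18.15
position: [0.5288, 0.0293, 0.0807]
tool_rot: [[-0.992, -0.123, 0.002], [-0.123, 0.992, -0.002], [-0.002, -0.002, -1.0]]
ft_force: [-2.9, -0.3, 9.7]
grip_width: 0.0098
```

Run:
```python
from plan import plan
plan(.5265,.0297,.081,-172.9)
```

```text
t 18.15 pos [0.5288 0.0293 0.0807] yaw -172.95 w 0.0098 F [-2.9 -0.3  9.7]
rot/120 [-0.001   0.001  -0.0004] shift units now [ 0.109  0.034 -0.017] after rot [ 0.109  0.034 -0.016]
```

Run:
```python
from plan import plan
from look import *
for i in range(6): 
    look('side',265,150,120,130,5,'s16')
    plan(.5265,.0297,.081,-172.9)
```

```text
t 18.2 pos [0.5287 0.0293 0.0805] yaw -172.94 w 0.0098 F [-2.5  0.8  8.8]
rot/120 [-0.001   0.0009 -0.0004] shift units now [ 0.106  0.033 -0.026] after rot [ 0.106  0.033 -0.026]
t 18.25 pos [0.5287 0.0293 0.0807] yaw -172.94 w 0.0095 F [-1.6  0.2  8. ]
rot/120 [-0.001   0.001  -0.0004] shift units now [ 0.108  0.034 -0.013] after rot [ 0.108  0.034 -0.013]
t 18.3 pos [0.5287 0.0293 0.0809] yaw -172.95 w 0.0098 F [-1.5  1.1  8.1]
rot/120 [-0.001   0.0011 -0.0004] shift units now [ 0.108  0.034 -0.006] after rot [ 0.108  0.034 -0.006]
t 18.35 pos [0.5287 0.0293 0.0809] yaw -172.94 w 0.0098 F [-2.8  0.   8.3]
rot/120 [-0.001   0.0011 -0.0004] shift units now [ 0.107  0.033 -0.003] after rot [ 0.107  0.033 -0.003]
t 18.4 pos [0.5287 0.0293 0.081 ] yaw -172.95 w 0.0095 F [-2.5  0.   8.2]
rot/120 [-0.001   0.0011 -0.0004] shift units now [ 0.107  0.033 -0.002] after rot [ 0.107  0.033 -0.002]
t 18.45 pos [0.5287 0.0293 0.081 ] yaw -172.95 w 0.0097 F [-2.1  0.   8.3]
rot/120 [-0.001   0.0011 -0.0004] shift units now [ 0.108  0.034 -0.001] after rot [ 0.108  0.034 -0.   ]
```

View pics/s16.png

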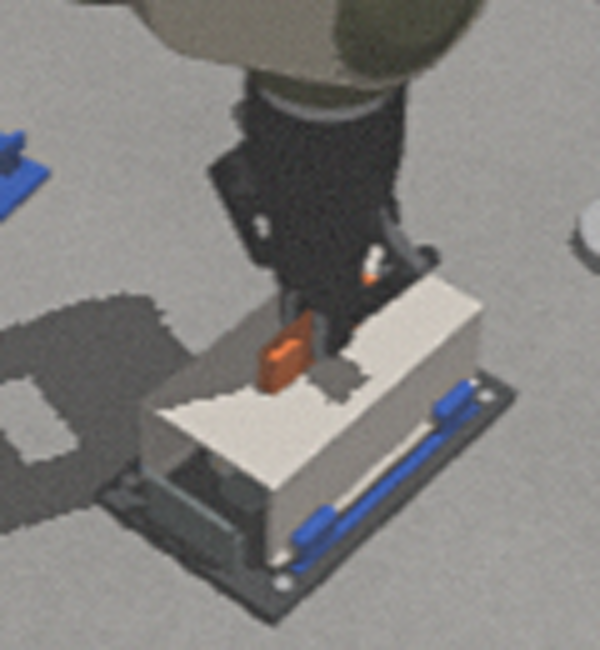

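Run:
```python
from look import *
look('top',300,140,110,110,6,'t16')
```

```text
(no output)
```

View pics/t16.png

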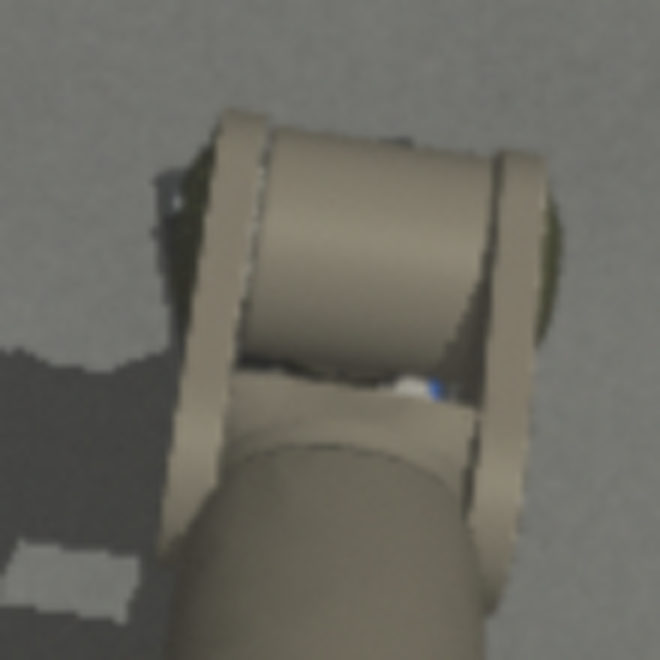

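The arm hides the left clip from above. The force dropping to zero at the snap, then rising again as the seal took up load, the level tool and the cover's height of about 12 mm all point to a full snap. Handing in.

```bash
python3 -c "
from rig import job,readout
s=readout.observe();print(s['position'],s['ft_force'],s['grip_width']);print(job.close_job())"
```

```text
[0.52869631 0.02928132 0.08099257] [-2.65782295  0.24750237  9.26763051] 0.009616625611508067
the job is handed in; nothing more can be done
None
```

I seated the tube in the fork, snapped the cover on over it, and handed the job in still holding the cover and pressing down. The run used about 18.5 s of the 61 s; no verdict is reported.

- **Tube:** after I let go, both cameras showed it centred in the fork, with both jaw noses closed over it. At the end of that push the wrist force briefly reached about 56 N, under the 120 N limit.
- **Cover:** resistance peaked at about 18 N at the clips, then fell to about zero as it snapped through. It rose again as the seal took up load.
- **Final state:** the wrist force read 8–9 N upward, which with the cover's weight puts about 10 N on the seal. The cover sits about 12 mm above the lamp base's underside, with the tool tilted less than 0.3°.
- **Not confirmed:** the right clip is visibly back over the bead in the last side view, but the left clip was hidden in both views. I inferred it from the force drop, the height and the level tool.
- **Disagreement:** the two cameras differed by about 5 mm on the lamp's position. The seated tube's position agreed best with the top camera, so I placed the cover from that.
- **Bystanders:** the arm did not go near the block, specimen or bottle. I did not re-measure their positions at the end.

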